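# Unclamp the sloped electrode and hold it upright over the drip dish

### The arm

A 6-joint arm with a two-finger parallel gripper is mounted at the origin on the work surface. World frame = base frame: x ahead of the robot, y to its left, z up, the work surface at z = 0. Lengths are in m, angles in degrees, forces in N, time in s.
With the tool pointing down it reaches from about 0.4 to 0.825 m from the base axis. Payload 7 kg.
Tool frame: the origin (TCP) lies on the centre line of the jaws, within the pads' length; the fingertips stand 19 mm ahead of it and the grasp point (between the pads) is the TCP; z points along the fingers, y is the direction in which the jaws open and shut (so a half turn about z gives the same grasp; the last joint's range is limited). The gripper opens to 85 mm and grips with 20 to 120 N. Pads are 22 mm wide; open, the fingers measure 114 mm over their backs; the gripper's body (76 mm by 85 mm) begins 54 mm behind the grasp point. The pads swing forward as they close: fully open they stand 13 mm farther back than shut.
Start: joints at [-55.457, 20.546, 0.682, 0, -70.136, -16.507], TCP at [0.209, -0.642, 0.226] pointing down, gripper open.
Joint ranges: [-176.03, 176.03], [-82.01, 121.73], [-58.28, 71.71], [-173.87, 95.51], [-174.79, -0.11], [-173.66, 173.66]. Speed limits (degrees/s): [136.94, 136.94, 172.46, 180, 180, 180].

### API

Orientations are given as [roll, pitch, yaw] about the fixed x, y, z axes, in that order (R = Rz(yaw) Ry(pitch) Rx(roll)).
In Python, from cell import robot gives the robot as it stands. The module is installed in compiled form; this text tells all that it offers.
- The arm moves only by the tool drive_tool, never from a script. Its argument "commands" is a list that holds one entry, the list of rows, each a list of 5 numbers: the closure, from 0 (fully open) to 1 (shut), then the shift along the tool's x, y, z in m, then the turn about the tool's z in rad. In form: [[[fingers, dx, dy, dz, yaw], ...]]. A call has 1 to 12 rows; each row shifts and turns the commanded pose from where the row before left it, along the tool's axes as they then stand; what a row does not reach is not made up. A row lasts 1/10 s, in which the tool goes at most 50 mm and 8.59 degrees, less where a joint would pass 70% of its speed; a pose out of reach is approached as far as the arm can. A call is refused whole if a number of a shift passes 0.05 or a number of a turn 0.15, either way. A call with a gripper value outside its range is refused whole. The fingers move at their own pace and stop on an object; "newtons" is the grip in N (left out, the last holds). Time passes only in rows, so rows that do not move let the fingers close. It gives the time, the measured TCP pose, the force and the opening at its end, in the units of the state.
- robot.observe(): the state, without advancing time (a new reading comes with each control period).
- robot.grab_frame(name): name is "side" or "top"; returns (picture, depth): 480x640x3 uint8, red, green, blue; 480x640 float32, m along the optical axis (not along the pixel's ray), 0 where there is no reading.
- robot.camera_model(name): a dict with "intrinsics" (3x3 intrinsics, pixels), "k1" (the pictures are not rectified: a ray, as slopes to the right and down, at radius r is drawn at 1 + k1 r^2 times it, then the intrinsics apply), "xyz" and "rotation" of the camera in the world. Camera axes: x right, y down, z forward; pixel columns grow to the right and rows downward; lengths in m; the calibration is good to about 2 mm. A picture is of the moment at which its call begins. camera_model takes no time and is no camera call.
- robot.finish_job(): hands the job in, once; it reports no verdict.
The state is a dict: "clock": time; "joint_pos": joint angles; "joint_vel": joint speeds; "joint_efforts": joint torques, N m; "tool_pos": TCP position; "orientation": TCP orientation; "contact_force": force on the tool from outside, world axes, zero at the start; "ft_torque": the same for the moment, N m; "width": finger opening in m.
Only numpy, scipy, OpenCV 4.12 (cv2) and the standard library are available. Lean on these libraries where they do the work, as an engineer would, in place of code of your own. Each camera call takes 0.05 s, during which the arm holds its last target. There are 200 camera calls.

### The job

Swing the toggle clamp's arm up and over centre, all the way back to its open stop and off the electrode, then draw that electrode out of its sloped well. Turn it upright, tip straight down, and finish while still holding it still in the gripper over the middle of the steel drip dish, the tip about 50 mm or more clear above the dish's rim and touching nothing. Leave the clamp open, and do not shift the dish or disturb the other things on the bench.

Things in the scene. Friction and masses are not known exactly. Their poses are not given: they have to be found in the camera images.
- dock: Fixed electrode dock: aluminium plate 170 x 170 x 12 mm with a sloped white square tube (the well: 24 mm wide, bore 14 mm, 82 mm deep) and a clamp post. Origin: underside centre; x, y along the plate's edges, z up. The well's axis lies in the plane y = -50 mm and leans 40 degrees from vertical towards dock +x; its mouth centre is at dock (-7, -50, 93) mm.
- pivot (a point): Hinge point of the clamp arm, on the steel post (26 x 24 mm, 170 mm high, foot 50 mm square), at dock (26, 50, 160) mm; the hinge line is parallel to dock x.
- clamp (a joint): Toggle clamp arm angle, rad. 0: closed, the steel arm (14 mm wide, 10 thick) level, reaching 108 mm from the pivot to dock -y, rubber pad just over the electrode's end. Grows as it is lifted; 1.57: straight up; 2.4: open stop, leaning back to dock +y. Under 3 N at the grip, no spring: let go below about 1.3 it falls shut, beyond about 1.55 it falls open to the stop.
- clamp_grip (a point): Point to pinch on the arm's black round grip, which is 16 mm diameter, 50 mm long and stands square on the arm's upper side, 100 mm from the pivot. The point is on the grip's axis, 38 mm from the arm's centre line, 17 mm short of the free end, and moves with the arm.
- probe_head (a point): Centre of the black round head (26 mm diameter, 45 long) of the electrode in the sloped well: grasp here. Site z runs along the electrode away from the tip; at the start it leans 40 degrees from vertical to dock +x; draw it out along this z, 80 mm to clear. Below the head a steel shaft 12 mm diameter, 80 long, 1 mm play in the well; above it a cap 18 mm diameter, 12 long. 140 g.
- probe_tip (a point): The electrode's lower end, 102.5 mm from the head's centre along -z of the head; axes as the head.
- dish: Loose round stainless drip dish, 120 mm diameter at the rim, 45 mm high, open at the top. Origin: underside centre, z up.
- bottle_a: Bystander: glass bottle with blue cap, 70 mm diameter, 130 mm high. Origin at its underside.
- bottle_b: Bystander: second glass bottle with blue cap, 70 mm diameter, 130 mm high. Origin at its underside.
- filter: Bystander: white disc filter with a spigot, 44 mm diameter, 20 mm high. Origin at its underside.
- jar: Bystander: amber jar, 40 mm diameter, 45 mm high. Origin at its underside.
- wrench: Bystander: steel spanner lying flat, 150 mm long. Origin at its underside.
- beaker: Bystander: clear plastic beaker, 70 mm diameter, 90 mm high. Origin at its underside.
- spare: Bystander: thin spare electrode, 12 mm diameter, 155 mm long, standing upright in a grey stand; not the one wanted. Origin at its underside.

How it is judged (in metres and radians):
On the way, in this order (a step that is already met when the one before it is completed fails the run):
1. the clamp arm is swung back over centre to its open stop with the electrode still in its well (value of joint clamp above 2.2 rad and distance of probe_tip from where it was at the start of the episode below 0.012 m), for 0.2 s.
2. the electrode is drawn right out of the well, held by the fingers (height (world z) of probe_tip above 0.1 m and contact force between the fingers and probe above 1 N), for 0.2 s.
At the end, for the whole second after the job is handed in: Electrode held still (under 30 mm/s) in the fingers, upright, tip down, within 0.22 rad; tip within 40 mm of the dish centre horizontally, at least 80 mm above the bench (35 mm over the rim), touching neither dish nor dock; clamp open beyond 2.2 rad; dish within 30 mm of its start (angle between probe_head's own z axis and vertical below 0.22 rad and height (world z) of probe_tip above 0.08 m and horizontal distance between probe_tip and dish below 0.04 m and contact force between the fingers and probe above 1 N and contact force between probe and dock below 0.05 N and contact force between probe and dish below 0.05 N and linear speed of probe below 0.03 m/s and value of joint clamp above 2.2 rad and distance of dish from where it was at the start of the episode below 0.03 m); the arm keeps its last pose, push and grip.
It fails at once if the dish is shifted by more than 30 mm (distance of dish from where it was at the start of the episode above 0.03 m).
It fails at once if a bystander is shifted by more than 30 mm (distance of any of bottle_a, bottle_b, filter, jar, wrench, beaker, spare from where it was at the start of the episode above 0.03 m).
It also fails if it takes over 58 s, if anything falls off the work surface, if the arm or the gripper's body presses on something with over 40 N, if the wrist force passes 120 N, or if a joint passes its speed limit or range.

## Working session

There is one attempt and no reset: what is moved stays moved. The work goes in short steps, Python scripts to look and compute and a tool call to move; the robot and the scene stay as the last step left them, time stands still between calls to the robot, and variables do not carry over. Pictures are saved under pics/ and viewed, about 8 in all and at most 12, crops included, and the job is handed in when it is done.

Besides the shell and the picture viewer there is one more tool, called by a JSON object that holds its "name" and its "arguments". drive_tool: Moves the arm, as the interface text tells. Its arguments: {"type":"object","properties":{"commands":{"type":"array","items":{"type":"array","items":{"type":"array","items":{"type":"number"}}}},"newtons":{"type":"number"}},"required":["commands"]}

```bash
mkdir -p pics
cat > h.py <<'E'
import numpy as np, cv2
from cell import robot
def snap(n,tag):
    im,d=robot.grab_frame(n); cv2.imwrite(f'pics/{tag}.png',im[:,:,::-1]); np.save(f'pics/{tag}.npy',d); return im,d
def cloud(n,d):
    c=robot.camera_model(n);K=np.array(c['intrinsics'],float);k=c['k1']
    v,u=np.mgrid[0:480,0:640]
    p=np.stack([u,v],-1).reshape(-1,1,2).astype(float)
    r=cv2.undistortPoints(p,K,np.array([k,0,0,0.])).reshape(480,640,2)
    P=np.dstack([r*d[...,None],d])
    return P@np.array(c['rotation']).T+np.array(c['xyz'])
E
python3 - <<'E'
from h import *
for n in('top','side'):
    im,d=snap(n,n+'0'); c=robot.camera_model(n); print(n,c)
    np.save(f'pics/{n}0c.npy',cloud(n,d))
print(robot.observe())
E
```

```text
top {'intrinsics': array([[564.2048699 ,   0.        , 320.07503639],
       [  0.        , 564.2048699 , 243.45998189],
       [  0.        ,   0.        ,   1.        ]]), 'k1': -0.023455442634129627, 'xyz': array([ 0.45429756, -0.00344046,  1.55043934]), 'rotation': array([-173.75471536,   -0.20700827,  -91.5103446 ])}Traceback (most recent call last):
  File "<stdin>", line 4, in <module>
  File "h.py", line 11, in cloud
    return P@np.array(c['rotation']).T+np.array(c['xyz'])
           ~~~~~~~~~~~~~~~~~~~~~~~~~~~^~~~~~~~~~~~~~~~~~~
ValueError: operands could not be broadcast together with shapes (480,640) (3,)
```

```bash
sed -i "s/P@np.array(c\['rotation'\]).T/P@Rm(c['rotation']).T/" h.py
cat >> h.py <<'E'
from scipy.spatial.transform import Rotation
def Rm(rpy): return Rotation.from_euler('xyz',rpy,degrees=True).as_matrix()
E
python3 - <<'E'
from h import *
for n in('top','side'):
    im,d=snap(n,n+'0'); c=robot.camera_model(n); print(n,c['xyz'],c['rotation'])
    np.save(f'pics/{n}0c.npy',cloud(n,d))
print(robot.observe())
E
```

```text
top [ 0.45429756 -0.00344046  1.55043934] [-173.75471536   -0.20700827  -91.5103446 ]
side [ 0.46637953 -1.05296298  0.86172522] [-124.92463598    0.23427534   -8.20380796]
{'clock': 0.15, 'joint_pos': array([-5.54569875e+01,  2.05816844e+01,  6.46744751e-01, -1.39834400e-02,
       -7.01377041e+01, -1.65104324e+01]), 'joint_vel': array([ 0.0756683 , -0.19296289,  0.22498556,  0.05247943,  0.05540882,
       -0.00591444]), 'joint_efforts': array([-1.43141013e-03, -5.83875775e+01,  2.93649423e+01,  6.94061324e+00,
       -4.32279063e-03, -5.64953311e-06]), 'tool_pos': array([ 0.20884499, -0.64148682,  0.2254916 ]), 'orientation': array([ 1.79926615e+02, -8.04122191e-03, -1.61972174e+02]), 'contact_force': array([-0.51890677,  0.39540401, -0.66579807]), 'ft_torque': array([-0.05281626, -0.00389512, -0.05293689]), 'width': 0.08565014245460817}
```

View pics/top0.png

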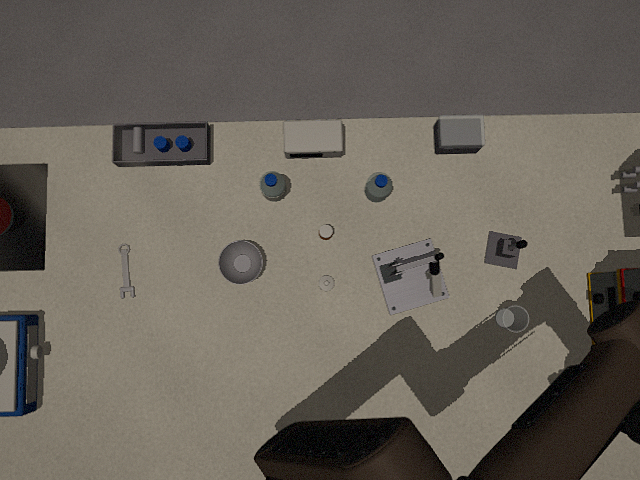

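View pics/side0.png

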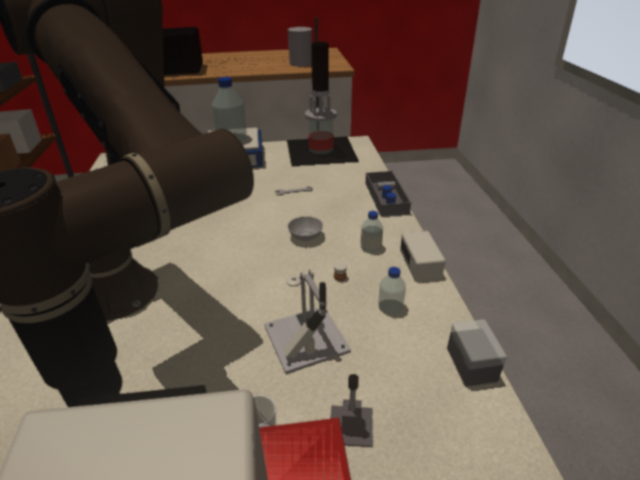

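Run:
```python
from h import *
C=np.load('pics/top0c.npy');im=cv2.imread('pics/top0.png')
for n,(u,v) in dict(head=(434,268),grip=(439,256),dishc=(242,262),bA=(270,181),bB=(381,181),jar=(326,231),filt=(326,282),spare=(521,244),beak=(512,318),table=(450,380),armend=(430,260),pl=(425,290)).items(): print(n,C[v,u].round(3))
z=C[...,2]; v,u=np.mgrid[0:480,0:640]
m=(z>.006)&(z<.02)&(u>365)&(u<460)&(v>230)&(v<322)
P=C[m][:,:2].astype(np.float32);print(len(P))
(c,s,a)=cv2.minAreaRect(P);print(c,s,a)
g=im.min(2)
# bright-plate corners at z=.012
for (uu,vv) in [(373,254),(430,238),(449,296),(391,315)]: print(C[vv-1:vv+2,uu-1:uu+2].reshape(-1,3).mean(0).round(3))
for nm,(u0,u1,v0,v1),zl in [('dish',(210,270,232,292),.038),('post/arm',(380,450,240,300),.1)]:
    mm=(z>zl)&(u>u0)&(u<u1)&(v>v0)&(v<v1); Q=C[mm]; print(nm,Q.min(0),Q.max(0),len(Q)); 
    if nm=='dish': print((Q.min(0)+Q.max(0))/2)
    else:
        for i in np.argsort(Q[:,1])[::6]: print(Q[i].round(3),end=' ')
cv2.imwrite('pics/crop.png',cv2.resize(im[225:325,365:465],(600,600),interpolation=cv2.INTER_CUBIC))
```

```text
head [ 0.54  -0.3    0.124]
grip [ 0.563 -0.294  0.215]
dishc [0.578 0.202 0.003]
bA [0.774 0.112 0.129]
bB [ 0.767 -0.173  0.131]
jar [ 0.652 -0.03   0.047]
filt [ 0.516 -0.027  0.017]
spare [ 0.592 -0.513  0.159]
beak [ 0.405 -0.532  0.003]
table [ 0.243 -0.355 -0.002]
armend [ 0.558 -0.283  0.164]
pl [ 0.488 -0.296  0.011]
3038
(0.527656078338623, -0.2642825245857239) (0.25534477829933167, 0.24648916721343994) 88.29627227783203
[ 0.591 -0.159  0.002]
[ 0.631 -0.318  0.003]
[ 0.47  -0.363  0.002]
[ 0.422 -0.202  0.002]
dish [ 0.45429756 -0.00344046  0.0380198 ] [0.63458822 0.26077817 1.55043934] 285
[0.54444289 0.12866886 0.79422957]
post/arm [ 0.45429756 -0.3160078   0.10009714] [ 0.57558239 -0.00344046  1.55043934] 511
[ 0.533 -0.316  0.106] [ 0.536 -0.313  0.109] [ 0.545 -0.311  0.12 ] [ 0.552 -0.31   0.126] [ 0.545 -0.308  0.121] [ 0.53  -0.307  0.113] [ 0.526 -0.306  0.105] [ 0.545 -0.305  0.127] [ 0.565 -0.304  0.217] [ 0.554 -0.303  0.137] [ 0.563 -0.302  0.211] [ 0.567 -0.302  0.215] [ 0.531 -0.301  0.104] [ 0.563 -0.3    0.212] [ 0.568 -0.299  0.216] [ 0.524 -0.298  0.102]
[... 910 characters left out ...]
37  0.165] [ 0.554 -0.235  0.167] [ 0.549 -0.232  0.168] [ 0.552 -0.23   0.166] [ 0.542 -0.227  0.168] [ 0.547 -0.225  0.168] [ 0.547 -0.222  0.166] [ 0.537 -0.22   0.164] [ 0.547 -0.217  0.168] [ 0.547 -0.215  0.165] [ 0.529 -0.213  0.173] [ 0.535 -0.212  0.168] [ 0.535 -0.21   0.166] [ 0.548 -0.209  0.158] [ 0.533 -0.207  0.164] [ 0.527 -0.206  0.171] [ 0.535 -0.205  0.164] [ 0.532 -0.204  0.168] [ 0.555 -0.203  0.167] [ 0.533 -0.202  0.165] [ 0.545 -0.201  0.163] [ 0.547 -0.2    0.13 ] [ 0.543 -0.199  0.158] [ 0.547 -0.197  0.169] [ 0.55  -0.195  0.168] [ 0.546 -0.195  0.153] [ 0.547 -0.19   0.168] [ 0.547 -0.188  0.11 ] [ 0.454 -0.003  1.55 ] [ 0.454 -0.003  1.55 ] [ 0.454 -0.003  1.55 ]
```

View pics/crop.png

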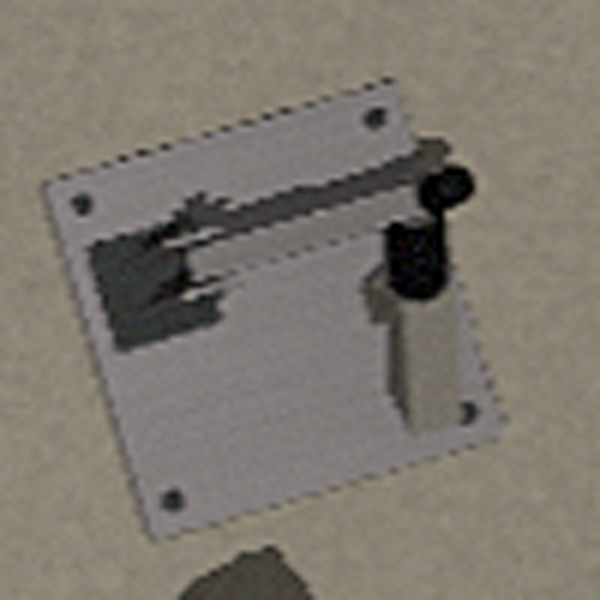

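```bash
cat >> h.py <<'E'
def ray(n,uv,z):
    c=robot.camera_model(n);K=np.array(c['intrinsics'],float)
    r=cv2.undistortPoints(np.array(uv,float).reshape(-1,1,2),K,np.array([c['k1'],0,0,0.])).reshape(-1,2)
    w=np.c_[r,np.ones(len(r))]@Rm(c['rotation']).T; o=np.array(c['xyz'])
    return o+w*((np.asarray(z)-o[2])/w[:,2])[:,None]
E
python3 - <<'E'
from h import *
from scipy.optimize import least_squares
px=np.array([(45,185),(393,80),(507,430),(152,538)])/6+[364.6,224.6]
W=ray('top',px,np.full(4,.012)); print(W.round(4))
L=np.array([(85,85),(85,-85),(-85,-85),(-85,85)])/1000
f=lambda p:(L@np.array([[np.cos(p[2]),np.sin(p[2])],[-np.sin(p[2]),np.cos(p[2])]])+p[:2]-W[:,:2]).ravel()
r=least_squares(f,[.53,-.26,.25]);p=r.x;print(p,np.degrees(p[2]),r.fun.round(4))
def D(x,y,z):c,s=np.cos(p[2]),np.sin(p[2]);return np.round([p[0]+(c*x-s*y)/1e3,p[1]+(s*x+c*y)/1e3,z/1e3],4)
print('grip',D(26,-50,198),'pivot',D(26,50,160),'head',D(7.5,-50,110.2),'grip90',D(26,88,260))
C=np.load('pics/top0c.npy');z=C[...,2];v,u=np.mgrid[0:480,0:640]
im=cv2.imread('pics/top0.png')
mm=(z>.195)&(z<.23)&(u>425)&(u<450)&(v>245)&(v<270);print('grip top',C[mm].mean(0),mm.sum())
mm=(z>.036)&(z<.055)&(u>210)&(u<275)&(v>232)&(v<292);Q=C[mm][:,:2].astype(np.float32)
print('dish',cv2.minEnclosingCircle(Q))
mm=(z>.16)&(z<.172)&(u>385)&(u<450)&(v>240)&(v<280);Q=C[mm];print(np.polyfit(Q[:,1],Q[:,0],1))
E
```

```text
[[ 0.5858 -0.155   0.012 ]
 [ 0.6299 -0.3163  0.012 ]
 [ 0.4688 -0.3606  0.012 ]
 [ 0.4246 -0.1975  0.012 ]]
[ 0.52728323 -0.25737073  0.26445722] 15.15228253705073 [ 0.0013  0.0019  0.0017 -0.0008 -0.0014 -0.001  -0.0016 -0.    ]
grip [ 0.5654 -0.2988  0.198 ] pivot [ 0.5393 -0.2023  0.16  ] head [ 0.5476 -0.3037  0.1102] grip90 [ 0.5294 -0.1656  0.26  ]
grip top [ 0.56377513 -0.29611161  0.2120835 ] 43
dish ((0.5746567249298096, 0.20173004269599915), 0.06012503802776337)
[-0.25646882  0.4873213 ]
```

{"name": "drive_tool", "arguments": {"commands": [[[0,0,0,-0.007,-0.15],[0,0,0,-0.007,-0.15],[0,0,0,-0.007,-0.15],[0,0,0,-0.007,-0.15],[0,0,0,-0.007,-0.15],[0,0,0,-0.007,-0.15],[0,0,0,-0.007,-0.15],[0,0,0,-0.007,-0.15],[0,0,0,-0.007,-0.15],[0,0,0,-0.007,-0.15],[0,0,0,0,-0.02]]], "newtons": 20}}

```text
clock: 1.25
tool_pos: [0.2091, -0.6421, 0.297]
orientation: [-180.0, -0.1, -74.7]
contact_force: [-0.3, -0.5, 0.9]
width: 0.0853
```

{"name": "drive_tool", "arguments": {"commands": [[[0,-0.0199,-0.0361,0,0],[0,-0.0199,-0.0361,0,0],[0,-0.0199,-0.0361,0,0],[0,-0.0199,-0.0361,0,0],[0,-0.0199,-0.0361,0,0],[0,-0.0199,-0.0361,0,0],[0,-0.0199,-0.0361,0,0],[0,-0.0199,-0.0361,0,0],[0,-0.0199,-0.0361,0,0],[0,-0.0199,-0.0361,0,0],[0,-0.0199,-0.0361,0,0],[0,-0.0199,-0.0361,0,0]]]}}

```text
clock: 2.45
tool_pos: [0.5657, -0.2967, 0.2957]
orientation: [180.0, 0.0, -75.1]
contact_force: [-0.3, -0.7, -0.5]
width: 0.0854
```

Run:
```python
from h import *
s=robot.observe();print(s['tool_pos'],s['orientation'],s['joint_pos'])
im,d=snap('side','s1'); cv2.imwrite('pics/s1c.png',cv2.resize(im[200:440,220:420,::-1],(500,600)))
```

```text
[ 0.5656767  -0.29672414  0.29569221] [ 1.79977085e+02  2.40096178e-02 -7.51032303e+01] [-1.02132820e+01  1.52283772e+01  2.11977097e+00 -1.23364372e-02
 -7.69223320e+01  2.51128511e+01]
```

View pics/s1c.png

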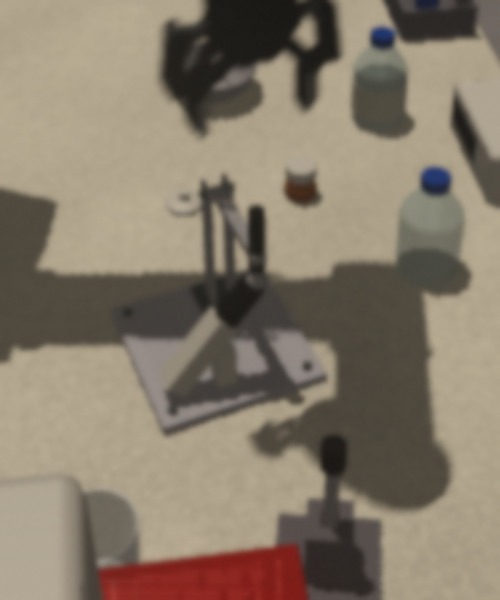

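The gripper stands open above the clamp, its two fingers either side of the grip; the view is clear of obstacles. I'm going down to pinch.

{"name": "drive_tool", "arguments": {"commands": [[[0,0,0,0.025,0],[0,0,0,0.025,0],[0,0,0,0.025,0],[0,0,0,0.022,0],[0,0,0,0,0],[1,0,0,0,0],[1,0,0,0,0],[1,0,0,0,0],[1,0,0,0,0],[1,0,0,0,0],[1,0,0,0,0]]], "newtons": 30}}

```text
clock: 3.6
tool_pos: [0.5646, -0.2985, 0.2]
orientation: [-180.0, -0.0, -74.9]
contact_force: [-2.5, -0.0, 4.4]
width: 0.0142
```

{"name": "drive_tool", "arguments": {"commands": [[[1,-0.0062,0,-0.0135,0],[1,-0.0081,0,-0.0126,0],[1,-0.0098,0,-0.0113,0],[1,-0.0112,0,-0.0098,0],[1,0,0,0,0]]]}}

```text
clock: 4.1
tool_pos: [0.5548, -0.2617, 0.2471]
orientation: [-180.0, 0.1, -74.8]
contact_force: [-1.2, 3.0, -9.2]
width: 0.0136
```

{"name": "drive_tool", "arguments": {"commands": [[[1,-0.0125,0,-0.0082,0],[1,-0.0135,0,-0.0064,0],[1,-0.0143,0,-0.0044,0],[1,-0.0147,0,-0.0024,0],[1,-0.0149,0,-0.0003,0],[1,-0.0149,0,0.0018,0],[1,0,0,0,0]]]}}

```text
clock: 4.8
tool_pos: [0.5338, -0.181, 0.2686]
orientation: [-179.8, -0.1, -74.8]
contact_force: [0.2, -0.3, -1.3]
width: -0.0
```

Run:
```python
from h import *
im,d=snap('side','s2'); cv2.imwrite('pics/s2c.png',cv2.resize(im[150:390,220:420,::-1],(500,600)))
```

```text
(no output)
```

View pics/s2c.png

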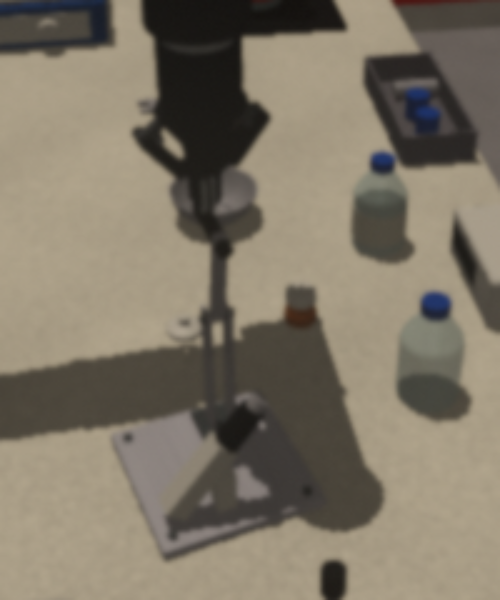

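```bash
cat >> h.py <<'E'
p=[.52728,-.25737,.26446]
def todock(C):
    c,s=np.cos(p[2]),np.sin(p[2]);q=C-np.array([p[0],p[1],0]);return np.stack([c*q[...,0]+s*q[...,1],-s*q[...,0]+c*q[...,1],q[...,2]],-1)*1e3
E
python3 - <<'E'
from h import *
for k in (1,2):
    im,d=snap('side',f's3_{k}');Q=todock(cloud('side',d)).reshape(-1,3)
    m=(abs(Q[:,0]-26)<18)&(Q[:,2]>172)&(Q[:,2]<330)&(abs(Q[:,1])<150);Q=Q[m]
    for lo in range(172,330,8):
        S=Q[(Q[:,2]>=lo)&(Q[:,2]<lo+8)]
        if len(S): print(lo,len(S),np.percentile(S[:,1],[5,50,95]).round(),S[:,0].mean().round())
    print(todock(robot.observe()['tool_pos']),robot.observe()['contact_force'])
E
```

```text
172 14 [41. 43. 46.] 23.0
180 16 [40. 41. 46.] 23.0
188 11 [39. 41. 47.] 23.0
196 16 [38. 40. 45.] 24.0
204 19 [35. 38. 42.] 24.0
212 16 [35. 39. 42.] 23.0
220 17 [34. 35. 41.] 24.0
228 17 [34. 36. 40.] 24.0
236 13 [32. 34. 40.] 22.0
244 12 [21. 33. 41.] 21.0
252 25 [18. 21. 41.] 23.0
260 80 [19. 36. 66.] 23.0
268 38 [33. 59. 76.] 23.0
276 25 [59. 61. 69.] 24.0
284 38 [58. 63. 73.] 24.0
292 43 [59. 62. 74.] 23.0
300 39 [59. 63. 73.] 24.0
308 31 [57. 61. 66.] 25.0
316 53 [57. 60. 75.] 25.0
324 42 [58. 61. 80.] 23.0
[ 26.22465985  70.98333301 267.92644954] [-0.17841137  1.80892295  5.14881805]
172 13 [41. 44. 45.] 24.0
180 13 [40. 42. 47.] 24.0
188 18 [37. 41. 44.] 25.0
196 16 [36. 39. 44.] 24.0
204 15 [36. 39. 43.] 24.0
212 16 [35. 37. 43.] 24.0
220 16 [34. 36. 41.] 23.0
228 18 [32. 34. 40.] 23.0
236 15 [31. 34. 43.] 22.0
244 12 [20. 31. 41.] 22.0
252 24 [18. 21. 40.] 22.0
260 79 [19. 35. 66.] 23.0
268 38 [41. 60. 75.] 23.0
276 26 [56. 60. 64.] 24.0
284 38 [58. 63. 72.] 23.0
292 39 [58. 62. 73.] 24.0
300 41 [59. 62. 73.] 23.0
308 30 [58. 60. 65.] 23.0
316 51 [56. 59. 74.] 26.0
324 43 [56. 60. 79.] 22.0
[ 26.27873124  70.63651013 267.89806599] [-2.2110706   1.17107503  6.93822777]
```

Run:
```python
from h import *
im,d=snap('top','t4');j,_=snap('side','s4')
a=cv2.resize(im[215:315,350:450,::-1],(400,400),interpolation=2);b=cv2.resize(j[190:290,270:370,::-1],(400,400),interpolation=2)
a=np.clip(a*1.6,0,255);b=np.clip(b*1.8,0,255)
cv2.imwrite('pics/c4.png',np.hstack([a,b]))
```

```text
[ WARN:0@5.547] global loadsave.cpp:1063 imwrite_ Unsupported depth image for selected encoder is fallbacked to CV_8U.
```

View pics/c4.png

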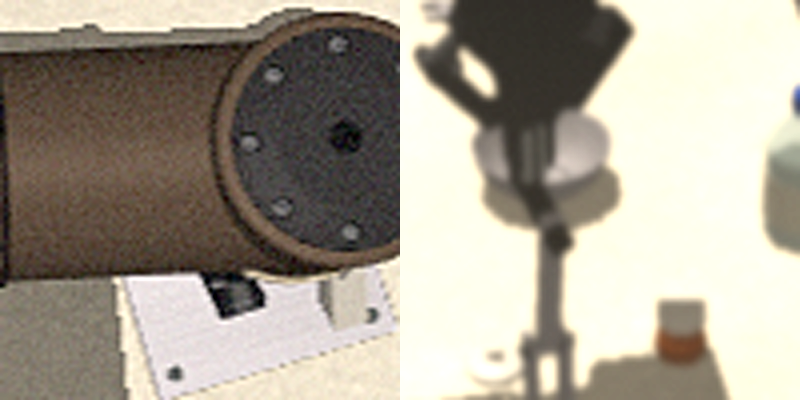

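Fingers have slipped shut and rest on top of the horizontal grip, with the arm near 1.40 rad (arm end at (558,240), fingertips at (530,185) in the right half). I'll try dragging it over centre from here.

{"name": "drive_tool", "arguments": {"commands": [[[1,-0.007,0,0.002,0],[1,-0.007,0,0.0022,0],[1,-0.007,0,0.0024,0],[1,-0.007,0,0.0026,0]]]}}

```text
clock: 5.45
tool_pos: [0.5271, -0.1556, 0.2589]
orientation: [-179.9, -0.1, -74.9]
contact_force: [-1.6, 3.2, 7.6]
width: -0.0
```

```bash
cat >> h.py <<'E'
def armfit(tag):
    im,d=snap('side',tag);Q=todock(cloud('side',d)).reshape(-1,3)
    m=(abs(Q[:,0]-26)<18)&(Q[:,2]>174)&(Q[:,2]<238)&(abs(Q[:,1]-50)<75);Q=Q[m]
    r=[]
    for lo in range(174,238,8):
        S=Q[(Q[:,2]>=lo)&(Q[:,2]<lo+8)]
        if len(S): print(lo,len(S),np.percentile(S[:,1],[5,50,95]).round()); r.append((lo+4,np.median(S[:,1])))
    r=np.array(r); print('theta',np.pi/2+np.arctan(np.polyfit(*r.T,1)[0]))
    s=robot.observe();print(s['clock'],todock(s['tool_pos']),s['contact_force'],s['width'])
E
python3 -c "
from h import *
armfit('s5')"
```

```text
174 20 [44. 47. 52.]
182 18 [45. 47. 50.]
190 18 [47. 49. 53.]
198 20 [48. 50. 57.]
206 19 [48. 51. 56.]
214 18 [49. 51. 56.]
222 18 [50. 52. 57.]
230 19 [50. 53. 55.]
theta 1.6784589978899054
5.5 [ 26.29493746  99.14011958 258.41057351] [-1.3972855   5.46173053  8.82032145] 0.00014481235960554415
```

The drag worked: the arm is over centre, at 1.68 rad. I'll lift off so it falls open.

{"name": "drive_tool", "arguments": {"commands": [[[1,-0.007,0,0.002,0],[1,0,0,-0.03,0],[1,0,0,-0.03,0],[0,0,0,-0.03,0],[0,0,0,0,0],[0,0,0,0,0],[0,0,0,0,0]]]}}

```text
clock: 6.2
tool_pos: [0.524, -0.1486, 0.344]
orientation: [179.9, 0.0, -74.9]
contact_force: [0.3, 0.3, -0.3]
width: 0.0582
```

```bash
python3 -c "
from h import *
armfit('s6')"
```

```text
174 27 [55. 63. 73.]
182 33 [64. 71. 78.]
190 30 [74. 80. 87.]
198 33 [ 83.  90. 100.]
206 26 [ 91.  98. 105.]
214 34 [ 98. 106. 112.]
222 17 [111. 113. 118.]
230 17 [108. 111. 123.]
theta 2.325717313418009
6.25 [ 25.17427476 105.83057579 343.87105513] [-0.10370912 -0.57864828 -0.15527653] 0.06541907301324998
```

{"name": "drive_tool", "arguments": {"commands": [[[0,0,0,0,0.15],[0,0,0,0,0.15],[0,0,0,0,0.15],[0,0,0,0,0.15],[0,0,0,0,0.15],[0,0,0,0,0.15],[0,0,0,0,0.15],[0,0,0,0,0.15],[0,0,0,0,0.15],[0,0,0,0,0.15],[0,0,0,0,0.07]]]}}

```text
clock: 7.35
tool_pos: [0.524, -0.1486, 0.344]
orientation: [180.0, -0.1, -165.2]
contact_force: [0.3, 0.4, 0.3]
width: 0.0855
```

{"name": "drive_tool", "arguments": {"commands": [[[0,0.0044,-0.039,0,0],[0,0.0044,-0.039,0,0],[0,0.0044,-0.039,0,0],[0,0.0044,-0.039,0,0],[0,0,0,0.04,0],[0,0,0,0.04,0],[0,0,0,0.04,0],[0,0,0,0.034,0],[0,0,0,0,0]]]}}

```text
clock: 8.25
tool_pos: [0.5447, -0.3026, 0.1849]
orientation: [179.7, -0.5, -164.9]
contact_force: [-0.6, 0.1, -0.2]
width: 0.0855
```

```bash
python3 -c "
from h import *
s=robot.observe();print(s['clock'],todock(s['tool_pos']),s['orientation'],s['contact_force'])
C=np.load('pics/side0c.npy');Q=todock(C).reshape(-1,3);im=cv2.imread('pics/side0.png').reshape(-1,3)
m=(abs(Q[:,1]+50)<25)&(Q[:,2]>95)&(Q[:,2]<150)&(abs(Q[:,0]-10)<45);k=im[m].max(1)<60;R=Q[m][k]
print(len(R),R.min(0),R.max(0),np.median(R,0))
C=np.load('pics/top0c.npy');Q=todock(C).reshape(-1,3);im=cv2.imread('pics/top0.png').reshape(-1,3)
m=(abs(Q[:,1]+50)<25)&(Q[:,2]>95)&(Q[:,2]<150)&(abs(Q[:,0]-10)<45);k=im[m].max(1)<60;R=Q[m][k]
print(len(R),R.min(0),R.max(0),np.median(R,0))
"
```

```text
8.25 [  4.99606139 -48.22026553 184.90827017] [ 179.65319521   -0.50969697 -164.88562784] [-0.61503582  0.12688789 -0.22324603]
185 [-14.95442797 -65.68413423  96.2200098 ] [ 26.88855593 -38.67753347 149.06831186] [  3.20612345 -58.20334437 116.69885906]
125 [-15.54875868 -61.06766144  96.72837738] [ 34.64933673 -34.53885904 136.54673538] [  2.79823917 -44.79490702 119.0826508 ]
```

{"name": "drive_tool", "arguments": {"commands": [[[0,-0.0025,-0.0018,0.02,0],[0,0,0,0.02,0],[0,0,0,0.02,0],[0,0,0,0.013,0],[0,0,0,0,0]]]}}

```text
clock: 8.75
tool_pos: [0.5505, -0.3046, 0.1172]
orientation: [179.9, -0.1, -164.8]
contact_force: [-0.0, -0.5, -0.0]
width: 0.0855
```

{"name": "drive_tool", "arguments": {"commands": [[[1,0,0,0,0],[1,0,0,0,0],[1,0,0,0,0],[1,0,0,0,0],[1,0,0,0,0],[1,0,0,0,0]]], "newtons": 40}}

```text
clock: 9.35
tool_pos: [0.5516, -0.3046, 0.1191]
orientation: [-180.0, 0.1, -164.8]
contact_force: [-1.0, 3.6, 5.8]
width: 0.0216
```

Run:
```python
from h import *
s=robot.observe();print(s['clock'],todock(s['tool_pos']),s['joint_pos'],s['width'],s['contact_force'])
j,d=snap('side','s7');np.save('pics/s7c.npy',cloud('side',d))
cv2.imwrite('pics/c7.png',np.clip(cv2.resize(j[240:380,240:380,::-1],(600,600),interpolation=2)*1.8,0,255).astype(np.uint8))
```

```text
9.35 [ 11.14910577 -51.95559661 119.07387245] [-1.11892247e+01  2.11888821e+01 -1.32593904e+01 -4.99290082e-03
 -5.54747534e+01 -6.36184317e+01] 0.02159478627130931 [-0.97804736  3.6146667   5.84160898]
```

View pics/c7.png

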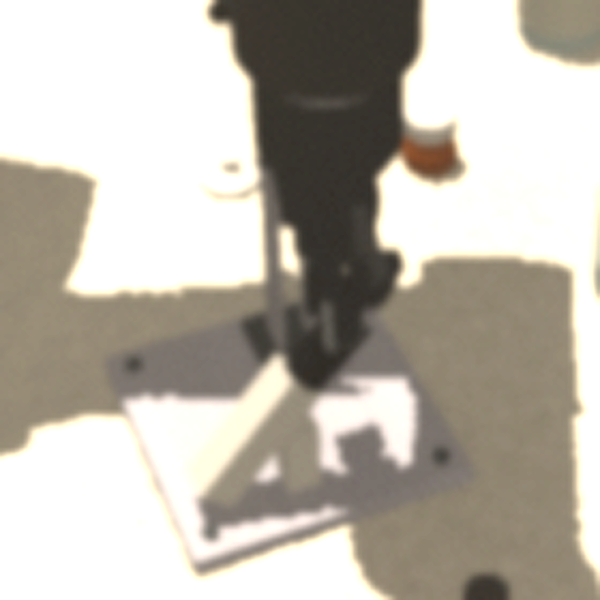

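Fingers hold only the upper edge of the head (tips near (325,345); width 21.6 mm instead of 26), so I'll reopen and go deeper.

{"name": "drive_tool", "arguments": {"commands": [[[0,0,0,0,0],[0,0,0,0,0],[0,0,0,0,0],[0,0,0,0,0],[0,0.0025,0.001,0.005,0],[0,0,0,0.005,0],[0,0,0,0,0]]]}}

```text
clock: 10.1
tool_pos: [0.5476, -0.3042, 0.1069]
orientation: [179.9, -0.1, -164.8]
contact_force: [-0.2, -0.0, 0.6]
width: 0.0853
```

{"name": "drive_tool", "arguments": {"commands": [[[0,0,0,0.003,0],[0.5,0,0,0,0],[1,0,0,0,0],[1,0,0,0,0],[1,0,0,0,0],[1,0,0,0,0],[1,0,0,0,0],[1,0,0,0,0]]], "newtons": 40}}

```text
clock: 10.9
tool_pos: [0.5486, -0.3044, 0.1053]
orientation: [-180.0, 0.0, -164.8]
contact_force: [0.6, 2.0, 3.4]
width: 0.0243
```

{"name": "drive_tool", "arguments": {"commands": [[[1,-0.0061,0,-0.0073,0],[1,-0.0061,0,-0.0073,0],[1,-0.0061,0,-0.0073,0],[1,0,0,0,0]]], "newtons": 50}}

```text
clock: 11.3
tool_pos: [0.5676, -0.2996, 0.1283]
orientation: [-179.9, 0.1, -164.8]
contact_force: [-0.4, 0.4, 0.1]
width: 0.0241
```

{"name": "drive_tool", "arguments": {"commands": [[[1,-0.0061,0,-0.0073,0],[1,-0.0061,0,-0.0073,0],[1,-0.0061,0,-0.0073,0],[1,-0.0061,0,-0.0073,0],[1,-0.0061,0,-0.0073,0],[1,-0.0061,0,-0.0073,0],[1,-0.0061,0,-0.0073,0],[1,0,0,-0.02,0],[1,0,0,-0.02,0],[1,0,0,0,0]]]}}

```text
clock: 12.3
tool_pos: [0.6092, -0.289, 0.2217]
orientation: [-179.8, 0.3, -164.8]
contact_force: [0.1, -0.1, -1.7]
width: 0.0238
```

Run:
```python
from h import *
s=robot.observe();print(s['clock'],todock(s['tool_pos']),s['width'],s['contact_force'])
j,d=snap('side','s8');np.save('pics/s8c.npy',cloud('side',d))
cv2.imwrite('pics/c8.png',np.clip(cv2.resize(j[200:380,240:420,::-1],(600,600),interpolation=2)*1.8,0,255).astype(np.uint8))
```

```text
12.3 [ 70.75313704 -51.97482428 221.72651368] 0.023770158896374863 [ 0.07106954 -0.13606796 -1.74484211]
```

View pics/c8.png

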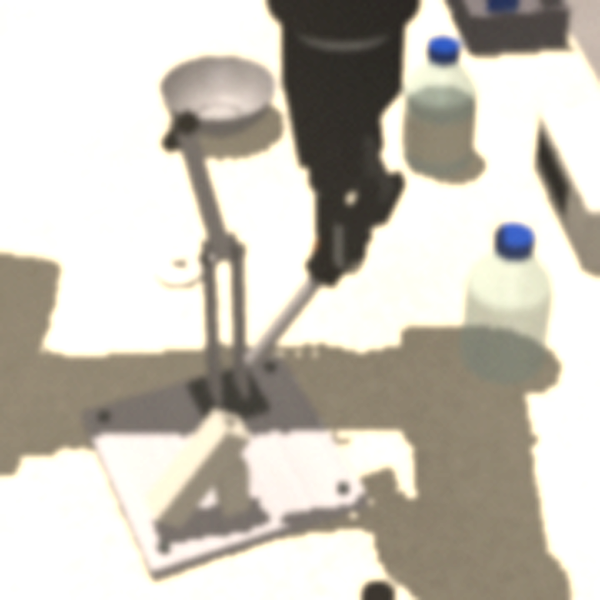

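Electrode is out, its shaft (255,360)–(320,275) still leaning 40°, and the clamp is lying open. I'll use the post's flat +x face to push the shaft upright, turning the head in the jaws.

{"name": "drive_tool", "arguments": {"commands": [[[1,-0.0275,0,0,0],[1,-0.0275,0,0,0],[1,0,0.025,0.005,0],[1,0,0.025,0.005,0],[1,0,0.025,0.005,0],[1,0,0.025,0.005,0],[1,0,0,0,0],[1,0,0,0,0]]], "newtons": 30}}

```text
clock: 13.15
tool_pos: [0.634, -0.177, 0.1974]
orientation: [180.0, -0.1, -164.8]
contact_force: [-0.1, -0.3, -1.0]
width: 0.0243
```

Run:
```python
from h import *
s=robot.observe();print(s['clock'],todock(s['tool_pos']),s['width'],s['contact_force'],s['ft_torque'])
```

```text
13.15 [123.99107185  49.64948234 197.44719655] 0.024343784992500568 [-0.0877898  -0.28178379 -0.97005647] [-0.05279758 -0.06722101  0.01463651]
```

{"name": "drive_tool", "arguments": {"commands": [[[1,0.0075,0,0,0],[1,0.007,0,0,0],[1,0.007,0,-0.0052,0],[1,0.007,0,-0.0051,0],[1,0.0079,0,-0.0038,0],[1,0.0079,0,-0.0037,0],[1,0,0,0,0]]]}}

```text
clock: 13.85
tool_pos: [0.5909, -0.1895, 0.2173]
orientation: [-180.0, 0.1, -164.8]
contact_force: [1.0, 1.0, -0.8]
width: 0.0239
```

{"name": "drive_tool", "arguments": {"commands": [[[1,0.0085,0,-0.0024,0],[1,0.0085,0,-0.0023,0],[1,0.0088,0,-0.001,0],[1,0.0088,0,-0.0005,0],[1,0,0,0,0]]]}}

```text
clock: 14.35
tool_pos: [0.5566, -0.1986, 0.2223]
orientation: [180.0, -0.0, -164.9]
contact_force: [0.1, -0.1, -2.4]
width: 0.021
```

Run:
```python
from h import *
s=robot.observe();print(s['clock'],todock(s['tool_pos']),s['width'],s['contact_force'],s['ft_torque'])
j,d=snap('side','s9');np.save('pics/s9c.npy',cloud('side',d))
cv2.imwrite('pics/c9.png',np.clip(cv2.resize(j[160:340,240:420,::-1],(600,600),interpolation=2)*1.8,0,255).astype(np.uint8))
```

```text
14.35 [ 43.69062591  49.05441889 222.25137137] 0.021042992764377783 [ 0.14762121 -0.1125628  -2.38723288] [-0.02987197 -0.50002909 -0.00705254]
```

View pics/c9.png

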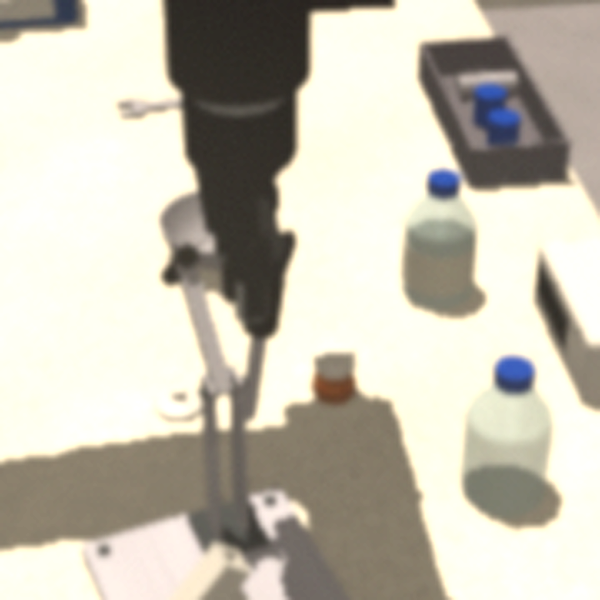

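Run:
```python
from h import *
Q=todock(np.load('pics/s9c.npy'))
m=(abs(Q[...,0]-55)<50)&(abs(Q[...,1]-40)<40)&(Q[...,2]>100)&(Q[...,2]<270)
im=cv2.imread('pics/s9.png')
m[:, :]&=True
for lo in range(110,270,8):
    k=m&(Q[...,2]>=lo)&(Q[...,2]<lo+8)&(Q[...,0]>41)
    if k.sum(): 
        R=Q[k]; print(lo,k.sum(),np.percentile(R[:,0],[2,50,98]).round(1),np.percentile(R[:,1],[5,50,95]).round(1),im[k].max(1).mean().round())
s=robot.observe();print(s['width'],s['contact_force'],s['ft_torque'])
```

```text
126 5 [42.1 44.3 47.7] [41.8 43.4 45. ] 112.0
134 7 [42.  44.2 47.3] [41.2 42.2 42.6] 79.0
142 11 [41.6 44.5 49.9] [40.  43.4 45.8] 74.0
150 12 [42.4 47.3 51.3] [41.8 43.6 46.7] 78.0
158 12 [41.1 44.7 51.7] [41.7 44.1 49.5] 74.0
166 14 [44.5 48.1 55.3] [40.7 43.5 47.5] 81.0
174 13 [45.2 48.1 54. ] [40.9 43.1 49.9] 83.0
182 15 [44.9 49.  56.3] [41.  44.4 49.2] 83.0
190 11 [47.2 50.8 56.2] [41.5 43.6 47.2] 85.0
198 9 [47.8 51.7 58.6] [38.1 42.4 46.2] 78.0
206 26 [42.8 51.3 65.7] [34.8 37.9 45.5] 66.0
214 20 [45.4 54.3 65.2] [35.1 37.  40.3] 42.0
222 19 [47.6 59.6 69.4] [30.8 35.9 42. ] 47.0
230 16 [42.1 56.6 69. ] [24.7 35.3 41.3] 44.0
238 26 [42.1 56.8 69.9] [23.  34.5 38.7] 40.0
246 23 [41.4 56.5 69.5] [22.6 33.1 39.5] 38.0
254 11 [42.1 46.9 51.9] [22.4 24.9 60.2] 32.0
0.021033457251330896 [ 2.02645275 -0.2022799  -2.28057741] [-0.10805336 -0.37697813 -0.0862675 ]
```

Shaft is now nearly upright (shaft (247,415)–(262,335); cloud fit gives about 0.1 rad tilt, tip z≈126 mm), but the head has slid to the pad edge (width 21 mm). I'll move off the post gently and check.

{"name": "drive_tool", "arguments": {"commands": [[[1,-0.001,0,0,0],[1,-0.002,0,0,0],[1,-0.003,0,0,0],[1,-0.004,0,0,0],[1,-0.005,0,0,0],[1,-0.006,0,0,0],[1,-0.006,0,0,0],[1,-0.006,0,0,0],[1,-0.004,0,0,0],[1,-0.002,0,0,0],[1,-0.001,0,0,0],[1,0,0,0,0]]]}}

```text
clock: 15.6
tool_pos: [0.5966, -0.1878, 0.2221]
orientation: [180.0, -0.0, -164.8]
contact_force: [-0.1, -0.9, -1.7]
width: 0.0211
```

```bash
cat >> h.py <<'E'
def shaft(tag):
    im,d=snap('side',tag);Q=cloud('side',d)
    s=robot.observe();t=s['tool_pos'];q=(Q-t)*1e3
    c,sn=np.cos(p[2]),np.sin(p[2]);q=np.stack([c*q[...,0]+sn*q[...,1],-sn*q[...,0]+c*q[...,1],q[...,2]],-1)
    for lo in range(-120,50,10):
        k=(abs(q[...,0])<50)&(abs(q[...,1])<40)&(q[...,2]>=lo)&(q[...,2]<lo+10)
        if k.sum(): R=q[k];print(lo,k.sum(),np.percentile(R[:,0],[2,50,98]).round(1),np.percentile(R[:,1],[5,50,95]).round(1),im[k].max(1).mean().round())
    print(s['clock'],t,todock(t),s['width'],s['contact_force'],s['ft_torque'])
    return im
E
python3 -c "
from h import *
shaft('s10')"
```

```text
-120 3 [-48.6 -48.3 -48.2] [-12.2 -11.4 -11.3] 65.0
-110 3 [-48.6 -48.6 -47.8] [-12.9 -12.8 -11. ] 65.0
-100 8 [-47.9  -8.6  -3.1] [-11.4  -6.9  -0.8] 107.0
-90 20 [-49.4  -7.8  -0.2] [-10.1  -5.   -1.4] 90.0
-80 23 [-49.4  -5.9   3.4] [-10.4  -5.7   1. ] 93.0
-70 24 [-49.7  -4.    6. ] [-10.3  -4.7   2.2] 89.0
-60 27 [-50.   -3.7   5.4] [-9.9 -3.9  7.6] 91.0
-50 17 [-3.3  1.2  8.6] [-7.1 -5.6 -2.1] 84.0
-40 18 [-1.2  2.3 10.6] [-7.7 -5.   0. ] 85.0
-30 17 [ 0.9  4.9 10.5] [-7.5 -5.9  0.3] 78.0
-20 19 [-1.5  8.5 19.8] [-13.8 -10.9  -1.3] 71.0
-10 30 [-2.   8.1 23.1] [-14.3 -11.2  -5.3] 45.0
0 28 [-10.7   1.2  20.7] [-18.1 -14.2  11.6] 61.0
10 59 [-11.7  -3.3  23.6] [-23.8 -15.3  11.5] 47.0
20 66 [-11.7  -3.1  26.1] [-25.  -15.5  13.7] 41.0
30 49 [-11.5  -6.7   9.2] [-26.3 -15.8  15.3] 38.0
40 30 [-13.1  -8.5   9.4] [-22.3  11.   18. ] 39.0
15.65 [ 0.59655409 -0.18779104  0.22211364] [ 85.05280654  49.05254469 222.11364201] 0.021082986719689625 [ 0.21447006  0.15633856 -1.8932166 ] [-0.02521668  0.08997821  0.01815517]
```

{"name": "drive_tool", "arguments": {"commands": [[[1,0,-0.003,0,0],[1,0,-0.007,0,0],[1,0,-0.01,0,0],[1,0,-0.01,0,0],[1,0,-0.01,0,0],[1,0,-0.01,0,0],[1,0.003,-0.01,0,0],[1,0.007,-0.007,0,0],[1,0.01,-0.003,0,0],[1,0.01,0,0,0],[1,0.01,0,0,0],[1,0.01,0,0,0]]]}}

```text
clock: 16.85
tool_pos: [0.5657, -0.2684, 0.2224]
orientation: [-180.0, 0.0, -164.8]
contact_force: [0.9, -0.4, -1.4]
width: 0.0209
```

{"name": "drive_tool", "arguments": {"commands": [[[1,0.01,0,0,0],[1,0.01,0,0,0],[1,0.01,0,0,0],[1,0.01,0,0,0],[1,0.01,0,0,0],[1,0.01,0,0,0],[1,0.007,0,0,0],[1,0.003,0,0,0],[1,0,0,0,0],[1,0,0,0,0]]]}}

```text
clock: 17.85
tool_pos: [0.4994, -0.2868, 0.2221]
orientation: [-180.0, 0.0, -164.8]
contact_force: [0.6, -0.1, -2.6]
width: 0.0209
```

```bash
python3 -c "
from h import *
shaft('s11')"
```

```text
-120 1 [16.9 16.9 16.9] [-32.2 -32.2 -32.2] 76.0
-100 7 [-10.7  -5.9  -0.6] [-6.9 -4.9 -3.4] 72.0
-90 14 [-10.2  -6.   -1.3] [-7.8 -6.  -2.4] 71.0
-80 18 [-9.9 -5.8  1.8] [-6.9 -5.5 -0.9] 79.0
-70 21 [-7.3 -2.8  4.2] [-7.9 -5.7 -1.2] 87.0
-60 18 [-5.1  0.1  5.5] [-8.1 -5.2 -1.4] 90.0
-50 22 [-2.4  1.2  7.7] [-7.4 -5.9 -0.3] 87.0
-40 17 [-0.4  3.1 10.9] [-7.2 -5.6  0.4] 89.0
-30 17 [ 1.   4.5 11.2] [-8.3 -5.4  0.1] 86.0
-20 24 [-2.3  7.5 20.3] [-13.4 -10.6  -2.9] 64.0
-10 32 [-0.7  7.9 20.6] [-15.3 -12.   -8.7] 36.0
0 34 [-11.2  11.1  23.7] [-18.7 -13.5   9.4] 54.0
10 62 [-11.6  -2.2  24.6] [-25.  -16.1   9.7] 49.0
20 64 [-12.   -3.   27.4] [-25.8 -14.5  11.7] 47.0
30 53 [-11.9  -6.7   6.2] [-27.2 -17.8  13.7] 47.0
40 17 [-14.1 -11.5  -7.7] [-24.8  12.1  18.3] 71.0
17.9 [ 0.4994978  -0.28669993  0.22204742] [-34.48281335 -21.04830636 222.04741771] 0.021098606039304 [ 0.6909281  -0.72756913 -1.47698668] [ 0.00562786 -0.00361293 -0.02362934]
```

{"name": "drive_tool", "arguments": {"commands": [[[1,0,0.004,0.004,0],[1,0,0.008,0.008,0],[1,0,0.008,0.008,0],[1,0,0.008,0.009,0],[1,0,0.008,0.009,0],[1,0,0.008,0.009,0],[1,0,0.008,0.009,0],[1,0,0.006,0.008,0],[1,0,0.003,0.003,0],[1,-0.003,0,0,0],[1,-0.005,0,0,0],[1,-0.005,0,0,0]]]}}

```text
clock: 19.1
tool_pos: [0.4967, -0.2247, 0.1556]
orientation: [-180.0, 0.1, -164.8]
contact_force: [0.9, 0.7, -1.1]
width: 0.0211
```

{"name": "drive_tool", "arguments": {"commands": [[[1,-0.004,0,0,0],[1,-0.003,0,0,0],[1,-0.003,0,0,0],[1,-0.002,0,0,0],[1,0,0,0,0]]], "newtons": 20}}

```text
clock: 19.6
tool_pos: [0.5018, -0.2229, 0.1543]
orientation: [179.9, -0.6, -164.9]
contact_force: [-16.4, -7.8, 5.2]
width: 0.0209
```

```bash
python3 -c "
from h import *
shaft('s12')"
```

```text
-120 13 [27.2 28.2 49.7] [-1.8  8.  16.3] 59.0
-110 14 [26.4 28.2 49.6] [-3.6  3.3 15. ] 58.0
-100 20 [-5.9 28.6 49.9] [-5.4  1.4 14.8] 62.0
-90 36 [-6.3 27.1 49.7] [-6.7 -1.2 16.3] 63.0
-80 34 [-5.7 27.3 49.8] [-6.8 -1.1 19.5] 65.0
-70 41 [-3.8 27.5 49.9] [-7.4 -1.4 19.2] 65.0
-60 38 [-0.7 28.  49.7] [-6.9 -1.8 16.9] 65.0
-50 35 [ 0.1 27.6 49.9] [-7.3 -1.7 12.9] 66.0
-40 30 [ 2.7 28.1 49.9] [-7.5 -1.1 13. ] 66.0
-30 25 [ 2.8 11.3 49.8] [-8.1 -2.5 13.9] 69.0
-20 32 [-1.  14.8 49.9] [-14.7  -6.8  14.4] 68.0
-10 39 [-0.3 18.1 49.8] [-15.1  -9.6   9.5] 50.0
0 52 [-8.8 25.5 49.8] [-18.6  -2.   11.8] 61.0
10 84 [-11.6  13.   49.6] [-24.3  -5.6  14.9] 54.0
20 66 [-11.6   0.1  46.9] [-25.8 -13.6  23.6] 52.0
30 56 [-11.6  -1.1  47. ] [-26.    9.5  36.5] 54.0
40 16 [-13.5  -9.9  42.8] [-23.3  13.7  38.1] 63.0
19.65 [ 0.50179871 -0.22290476  0.15428677] [-15.58659861  39.92752108 154.28677107] 0.02077227370864571 [-16.01367781  -7.60063123   6.94186302] [-2.73443301  5.71914064 -0.05647107]
```

{"name": "drive_tool", "arguments": {"commands": [[[1,-0.002,0,0,0],[1,-0.002,0,0,0],[1,-0.001,0,0,0],[1,0,0,0,0]]]}}

```text
clock: 20.05
tool_pos: [0.5021, -0.2228, 0.154]
orientation: [179.8, -1.1, -165.0]
contact_force: [-30.2, -12.3, 13.4]
width: 0.0209
```

The 33 N push didn't shift the head, so the grasp is firm. The head pivoted off-centre in the pads, so the first push at the post simply stopped about 10 mm short. I'll go back to the post's +x face and finish it.

{"name": "drive_tool", "arguments": {"commands": [[[1,0.006,0,0,0],[1,0.008,0,0,0],[1,0.008,0,0,0],[1,0.008,-0.003,-0.004,0],[1,0,-0.008,-0.009,0],[1,0,-0.008,-0.009,0],[1,0,-0.008,-0.009,0],[1,0,-0.008,-0.009,0],[1,0,-0.008,-0.009,0],[1,0,-0.008,-0.009,0],[1,0,-0.006,-0.007,0],[1,0,-0.004,-0.003,0]]], "newtons": 30}}

```text
clock: 21.25
tool_pos: [0.4996, -0.2875, 0.224]
orientation: [-180.0, 0.0, -164.8]
contact_force: [0.2, 1.0, -1.4]
width: 0.0208
```

```bash
python3 -c "
from h import *
shaft('s13')"
```

```text
-120 1 [16.7 16.7 16.7] [-31.9 -31.9 -31.9] 77.0
-100 5 [-8.6 -7.1 -1.3] [-6.5 -3.9 -3.2] 74.0
-90 18 [-10.5  -6.7  -1.3] [-8.  -5.4  0.5] 74.0
-80 18 [-8.3 -3.9  2. ] [-7.4 -4.8 -2.1] 78.0
-70 19 [-6.6 -3.   4. ] [-7.1 -5.3 -0.7] 89.0
-60 20 [-5.  -1.3  5. ] [-7.6 -5.2  0.9] 88.0
-50 16 [-2.1  0.5  8.7] [-6.9 -4.9  0.5] 89.0
-40 23 [-0.5  2.8 11.1] [-7.5 -5.2 -1.2] 88.0
-30 17 [ 1.6  5.3 11. ] [-7.5 -5.  -2. ] 78.0
-20 23 [-2.2  7.1 19.8] [-13.7 -10.7  -3.6] 62.0
-10 31 [-0.7  9.3 22.4] [-13.9 -11.8  -6. ] 36.0
0 33 [-9.8 13.1 26.3] [-20.7 -11.3  11.9] 52.0
10 64 [-11.9  -2.3  23.9] [-24.9 -17.3  11.3] 52.0
20 70 [-11.7  -2.8  28.2] [-25.5 -14.3  11.5] 45.0
30 48 [-11.5  -6.4   6.3] [-25.6 -18.   14.4] 47.0
40 18 [-13.8 -11.1  -6.4] [-22.2  10.2  17.5] 64.0
21.3 [ 0.49972642 -0.28771145  0.22398312] [-34.52653777 -22.08441709 223.98312355] 0.021181391227939696 [ 1.68604427  0.31580046 -1.65518448] [-0.09097569 -0.10740383 -0.01779346]
```

Unchanged grasp, tilt ~0.19. Back round to the +x face.

{"name": "drive_tool", "arguments": {"commands": [[[1,-0.004,0,0,0],[1,-0.008,0,0,0],[1,-0.012,0,0,0],[1,-0.014,0,0,0],[1,-0.014,0,0,0],[1,-0.014,0,0,0],[1,-0.014,0,0,0],[1,-0.014,0,0,0],[1,-0.012,0,0,0],[1,-0.008,0.004,0,0],[1,-0.004,0.008,0,0],[1,0,0.01,0,0]]]}}

```text
clock: 22.5
tool_pos: [0.6073, -0.2339, 0.2228]
orientation: [180.0, -0.0, -164.8]
contact_force: [-0.1, -0.0, -1.3]
width: 0.021
```

{"name": "drive_tool", "arguments": {"commands": [[[1,0,0.012,0,0],[1,0,0.012,0,0],[1,0,0.012,0,0],[1,0,0.008,0,0],[1,0.004,0.004,0,0],[1,0.008,0,0,0],[1,0.009,0,0,0],[1,0.009,0,0,0],[1,0.006,0,0,0],[1,0.004,0,0,0],[1,0,0,0,0]]]}}

```text
clock: 23.6
tool_pos: [0.5561, -0.1991, 0.2235]
orientation: [-180.0, 0.1, -164.9]
contact_force: [1.1, 1.0, -2.0]
width: 0.0211
```

```bash
python3 -c "
from h import *
s=robot.observe();print(s['clock'],todock(s['tool_pos']),s['width'],s['contact_force'],s['ft_torque'])"
```

```text
23.6 [ 43.02379724  48.69822672 223.54966702] 0.02110219441980783 [ 1.05239856  0.96524985 -2.0491034 ] [ 0.05635637 -0.49277861  0.04239443]
```

{"name": "drive_tool", "arguments": {"commands": [[[1,0.003,0,0,0],[1,0.003,0,0,0],[1,0.003,0,0,0],[1,0.003,0,0,0],[1,0,0,0,0]]]}}

```text
clock: 24.1
tool_pos: [0.5441, -0.2021, 0.2232]
orientation: [-180.0, -0.0, -164.8]
contact_force: [0.1, -0.0, -0.1]
width: -0.0004
```

```bash
python3 -c "
from h import *
shaft('s14')"
```

```text
-120 29 [-19.3   3.    5.7] [-13.5  -5.4   9.4] 67.0
-110 29 [-19.1   2.6   6.4] [-11.3  -6.4   9.5] 70.0
-100 26 [-19.5   3.    6.4] [-12.9  -4.7   7.7] 78.0
-90 28 [-19.4  -6.5   6.6] [-11.9  -5.    8.7] 81.0
-80 27 [-19.2   2.6   7.1] [-12.7  -8.9   4.9] 82.0
-70 38 [-21.5  -5.4  11.2] [-10.5  -3.5   2.3] 81.0
-60 79 [-21.8  -8.3   5.9] [-12.5   1.4  10.5] 90.0
-50 36 [-13.2  -7.5   0.1] [ 8.3 14.8 23.8] 104.0
-40 39 [-13.6  -7.2   1.7] [15.8 24.4 32.1] 105.0
-30 29 [-12.8  -6.7  -0.1] [29.7 35.  38.6] 102.0
-20 3 [-13.3  -9.1  -1.2] [37.2 38.2 39.4] 101.0
0 10 [-11.1  -1.3  10.8] [-9.1 -6.6 -4.8] 116.0
10 34 [-12.   -5.    9.8] [-16.6 -10.1   0.1] 63.0
20 33 [-11.9  -6.4  10.1] [-16.  -12.    0.4] 50.0
30 36 [-12.3  -6.9   5.4] [-15.6 -12.4   5.6] 44.0
40 10 [-13.8 -12.4 -11. ] [-13.8  -7.4   7.4] 44.0
24.15 [ 0.54432922 -0.20201542  0.22321736] [ 30.92551085  48.97364641 223.21736277] -0.0002773007626345591 [-0.16146067 -0.39467291  0.53478035] [ 0.05650214 -0.00939351 -0.04130368]
```

{"name": "drive_tool", "arguments": {"commands": [[[0,0,0,-0.05,0],[0,0,0,-0.05,0],[0,0.04,0,0,0],[0,0.04,0,0,0],[0,0.04,0,0,0],[0,0.04,0,0,0],[0,0,0,0,0]]]}}

```text
clock: 24.85
tool_pos: [0.3866, -0.2444, 0.3243]
orientation: [-180.0, 0.1, -164.9]
contact_force: [0.7, 1.1, 0.8]
width: 0.0853
```

Run:
```python
from h import *
s=robot.observe();print(s['clock'],todock(s['tool_pos']))
j,d=snap('side','s15');np.save('pics/s15c.npy',cloud('side',d));k,d=snap('top','t15');np.save('pics/t15c.npy',cloud('top',d))
a=cv2.resize(k[180:330,300:500,::-1],(533,400),interpolation=2);b=cv2.resize(j[200:380,240:360,::-1],(267,400),interpolation=2)
cv2.imwrite('pics/c15.png',np.clip(np.hstack([a,b])*1.6,0,255).astype(np.uint8))
```

```text
24.85 [-132.366888     49.23145378  324.30050278]
```

View pics/c15.png

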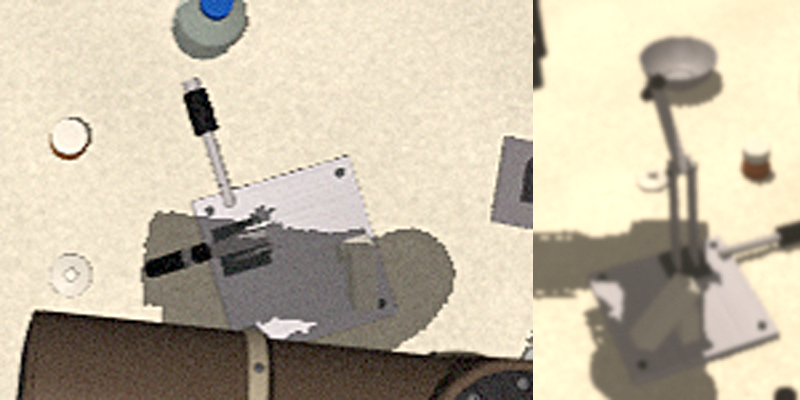

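Electrode slipped out of the pads. It now lies pointing along dock +x, tip on the plate edge at (228,200) and head on the bench near (200,110) in the left half. Nothing else looks moved. Measuring it, and where the fingertips really are.

Run:
```python
from h import *
px=np.array([(190,82),(200,110),(228,200)])/2.665+[299.7,179.7]
W=ray('top',px,[.012,.013,.018]);print(W.round(4),todock(W).round(1))
C=np.load('pics/t15c.npy');Q=todock(C);im=cv2.imread('pics/t15.png')
m=(Q[...,0]>95)&(Q[...,0]<220)&(Q[...,1]>10)&(Q[...,1]<110)&(Q[...,2]>7)&(Q[...,2]<60)
R=Q[m];print(m.sum(),R[:,2].max()); R=R[np.argsort(R[:,0])]
for a in range(90,220,10):
    S=R[(R[:,0]>=a)&(R[:,0]<a+10)]
    if len(S): print(a,len(S),np.percentile(S[:,1],[5,50,95]).round(1),np.percentile(S[:,2],[50,95]).round(1))
s=robot.observe();t=s['tool_pos'];C=np.load('pics/s15c.npy');q=(C-t)*1e3
m=(abs(q[...,0])<70)&(abs(q[...,1])<70)&(q[...,2]>-60)&(q[...,2]<60);R=q[m]
print('gripper low z',np.sort(R[:,2])[:15].round(1) if len(R) else None)
C=np.load('pics/s14.npy');q=todock(cloud('side',C));m=(abs(q[...,0]-31)<16)&(abs(q[...,1]-47)<14)&(q[...,2]>200)&(q[...,2]<250);print(np.sort(q[m][:,2])[:15].round(1))
```

```text
[[ 0.7104 -0.1565  0.012 ]
 [ 0.6807 -0.1656  0.013 ]
 [ 0.5862 -0.1904  0.018 ]] [[203.2  49.5  12. ]
 [172.1  48.4  13. ]
 [ 74.4  49.3  18. ]]
306 33.04748071796393
90 10 [ 29.3  49.8 101.5] [19.9 30.5]
100 19 [42.9 48.5 54.4] [21.5 27.8]
110 22 [17.5 49.1 86. ] [18.4 25.1]
120 19 [39.9 48.4 73.2] [20.1 26.6]
130 18 [43.3 49.2 94.2] [19.6 23. ]
140 29 [23.3 48.4 97.1] [18.9 30. ]
150 38 [37.3 51.2 66.8] [23.7 30.5]
160 37 [36.9 50.3 60.8] [24.1 26.9]
170 35 [38.  49.8 64.4] [22.8 29.9]
180 37 [37.8 50.6 64.1] [23.7 27.6]
190 26 [40.1 49.2 59.2] [21.  26.6]
200 12 [41.9 50.8 77. ] [19.  23.4]
210 4 [30.3 64.7 86.3] [8.  9.2]
gripper low z [17.8 18.7 18.8 19.2 19.5 19.6 19.7 19.8 19.9 19.9 19.9 20.4 20.4 20.5
 20.9]
[227.9 229.2 229.4 229.9 230.  230.2 232.1 232.1 232.4 232.8 233.3 233.9
 234.4 236.3 236.5]
```

Fingertips measure about 5 mm behind the reported TCP when shut and 18 mm when open, about 24 mm short of the stated 19 mm ahead. That explains the shallow grasps, so I'll go correspondingly deeper.

{"name": "drive_tool", "arguments": {"commands": [[[0,-0.042,0,0,0],[0,-0.042,0,0,0],[0,-0.042,0,0,0],[0,-0.042,0,0,0],[0,-0.042,0,0,0],[0,-0.042,0,0,0],[0,-0.042,0,0,0],[0,0,0,0.045,0],[0,0,0,0.045,0],[0,0,0,0.045,0],[0,0,0,0.045,0],[0,0,0,0.045,0]]]}}

```text
clock: 26.15
tool_pos: [0.6745, -0.1662, 0.0954]
orientation: [180.0, -0.0, -164.8]
contact_force: [0.9, -0.4, 1.6]
width: 0.0851
```

Run:
```python
from h import *
s=robot.observe();print(s['clock'],todock(s['tool_pos']),s['orientation'])
C=np.load('pics/t15c.npy');Q=todock(C);m=(Q[...,2]>110)&(Q[...,0]>200)&(Q[...,0]<300)&(abs(Q[...,1]-18)<60)&(Q[...,2]<150);print('bottle cap',Q[m].mean(0),m.sum())
```

```text
26.15 [165.95858513  49.54619136  95.36187311] [ 1.79997108e+02 -3.95722719e-02 -1.64781622e+02]
bottle cap [253.33619067  17.89634628 128.31449923] 133
```

{"name": "drive_tool", "arguments": {"commands": [[[0,0.003,0,0.025,0],[0,0,0,0.025,0],[0,0,0,0.02,0],[0,0,0,0.015,0],[0,0,0,0.006,0],[0,0,0,0,0]]], "newtons": 20}}

```text
clock: 26.75
tool_pos: [0.6709, -0.1674, 0.006]
orientation: [180.0, -0.1, -164.8]
contact_force: [-0.3, 0.4, -0.1]
width: 0.0855
```

{"name": "drive_tool", "arguments": {"commands": [[[0,0,0,0.005,0],[0.5,0,0,0,0],[1,0,0,0,0],[1,0,0,0,0],[1,0,0,0,0],[1,0,0,0,0],[1,0,0,0,0],[1,0,0,0,0]]]}}

```text
clock: 27.55
tool_pos: [0.6713, -0.1677, 0.0026]
orientation: [-180.0, 0.0, -164.8]
contact_force: [-1.5, 1.2, 5.6]
width: 0.025
```

{"name": "drive_tool", "arguments": {"commands": [[[1,0,0,-0.005,0],[1,0,0,-0.01,0],[1,0,0,-0.012,0],[1,0,0,-0.012,0],[1,0,0,-0.012,0],[1,0,0,-0.012,0],[1,0,0,-0.007,0],[1,0,0,0,0]]]}}

```text
clock: 28.35
tool_pos: [0.6718, -0.1677, 0.0738]
orientation: [-180.0, 0.1, -164.8]
contact_force: [0.6, 0.3, -2.1]
width: 0.0252
```

```bash
cat >> h.py <<'E'
def probe(tag,w=(-125,60),cam='side'):
    im,d=snap(cam,tag);Q=cloud(cam,d);s=robot.observe();t=todock(s['tool_pos']);q=todock(Q)-t
    b=im.max(2)
    m=(abs(q[...,1])<16)&(q[...,0]>w[0])&(q[...,0]<w[1])&(q[...,2]>-120)&(q[...,2]<40)&(t[2]+q[...,2]>25)&(t[0]+q[...,0]>41)
    R=q[m]
    ax=0 if np.ptp(R[:,0])>np.ptp(R[:,2]) else 2; o=2-ax
    for a in range(-125,40,10):
        S=R[(R[:,ax]>=a)&(R[:,ax]<a+10)]
        if len(S)>3: print('xz'[ax],a,len(S),'other',np.percentile(S[:,o],[5,50,95]).round(1),'y',np.median(S[:,1]).round(1))
    print(s['clock'],t.round(1),s['width'].round(4),s['contact_force'].round(1),s['ft_torque'].round(2))
E
python3 -c "
from h import *
probe('s16')"
```

```text
x -95 18 other [12.7 17.3 23. ] y -4.7
x -85 15 other [14.7 19.  22. ] y -5.8
x -75 17 other [14.2 18.6 21. ] y -4.6
x -65 16 other [15.  19.1 21.5] y -4.8
x -55 16 other [12.  17.6 21.2] y -5.8
x -45 17 other [13.4 18.7 20.7] y -6.0
x -35 17 other [12.1 16.9 19.1] y -4.6
x -25 20 other [ 7.8 16.5 23.1] y -5.0
x -15 57 other [ 7.8 22.6 37.2] y -0.7
x -5 15 other [14.5 24.6 36. ] y 12.0
x 15 14 other [ 7.1 13.4 19.4] y -12.1
x 25 11 other [ 9.3 13.8 18.3] y -12.0
x 35 13 other [ 7.6 15.3 19.2] y -9.1Traceback (most recent call last):
  File "<string>", line 3, in <module>
    probe('s16')
    ~~~~~^^^^^^^
  File "h.py", line 49, in probe
    print(s['clock'],t.round(1),s['width'].round(4),s['contact_force'].round(1),s['ft_torque'].round(2))
                                ^^^^^^^^^^^^^^^^
AttributeError: 'float' object has no attribute 'round'
```

{"name": "drive_tool", "arguments": {"commands": [[[1,0.007,0,0,0],[1,0.01,0,0,0],[1,0.008,0,0,0],[1,0.005,0,0,0],[1,0.003,0,0,0],[1,0,0,0,0]]]}}

```text
clock: 29.0
tool_pos: [0.6432, -0.1754, 0.0738]
orientation: [-179.9, 0.5, -164.8]
contact_force: [9.0, 3.9, -2.5]
width: 0.0248
```

```bash
sed -i "s/s\['width'\].round(4)/round(s['width'],4)/" h.py; python3 -c "
from h import *
s=robot.observe();print(s['clock'],todock(s['tool_pos']),s['width'],s['contact_force'],s['ft_torque'])"
```

```text
29.0 [133.30996764  48.77442115  73.7948422 ] 0.02477516806560395 [ 9.04868452  3.85644722 -2.54383962] [ 1.60260589 -3.71627165 -0.15568267]
```

{"name": "drive_tool", "arguments": {"commands": [[[1,0,0,-0.0055,0],[1,0.0002,0,-0.0055,0],[1,0.0003,0,-0.0055,0],[1,0.001,0,-0.0055,0],[1,0.001,0,-0.0055,0],[1,0.0015,0,-0.0055,0],[1,0,0,0,0]]]}}

```text
clock: 29.7
tool_pos: [0.6351, -0.1776, 0.1061]
orientation: [-180.0, 0.0, -164.8]
contact_force: [1.6, 0.7, -1.9]
width: 0.0253
```

```bash
python3 -c "
from h import *
probe('s17')"
```

```text
x -85 17 other [-14.3  -9.1  -5.3] y -5.4
x -75 20 other [-11.8  -6.9  -2.8] y -4.4
x -65 18 other [-7.  -4.2  0.3] y -4.9
x -55 18 other [-4.6 -1.4  2.8] y -3.8
x -45 19 other [-5.1  1.6  6.4] y -3.9
x -35 20 other [-1.1  4.1  7.8] y -4.6
x -25 20 other [ 2.8  9.1 12.9] y -5.2
x -15 50 other [ 6.6 19.9 37.8] y 6.1
x -5 16 other [18.4 26.5 39.1] y 11.0
x 15 15 other [10.4 17.3 21.9] y -13.2
x 25 13 other [11.6 20.4 23.4] y -12.6
x 35 15 other [17.4 24.2 33.3] y -8.4
29.75 [125.   48.9 105.6] 0.0248 [ 1.6  1.3 -2.4] [ 0.12 -0.78  0.01]
```

{"name": "drive_tool", "arguments": {"commands": [[[1,0.0035,0,-0.0078,0],[1,0.0033,0,-0.0078,0],[1,0.0037,0,-0.0075,0],[1,0.0042,0,-0.0071,0],[1,0.0049,0,-0.0067,0],[1,0.0054,0,-0.0063,0],[1,0.006,0,-0.0058,0],[1,0.0064,0,-0.0052,0],[1,0.0069,0,-0.0047,0],[1,0,0,0,0]]]}}

```text
clock: 30.75
tool_pos: [0.5919, -0.1892, 0.165]
orientation: [-180.0, 0.0, -164.8]
contact_force: [0.2, 0.2, -1.6]
width: 0.025
```

```bash
python3 -c "
from h import *
probe('s18')"
```

```text
Traceback (most recent call last):
  File "h.py", line 48, in probe
    if len(S)>3: print('xz'[ax],a,len(S),'other',np.percentile(S[:,o],[5,50,95]).round(1),'y',np.median(S[:,1]).round(1))
                       ~~~~^^^^
IndexError: string index out of range
```

```bash
sed -i "s/'xz'\[ax\]/'xyz'[ax]/" h.py; python3 -c "
from h import *
probe('s19')"
```

```text
z -65 8 other [-38.2 -36.1 -31.9] y -5.6
z -55 21 other [-37.7 -32.9 -26. ] y -4.8
z -45 19 other [-32.3 -28.1 -21.9] y -4.8
z -35 18 other [-25.4 -20.8 -14.6] y -3.0
z -25 23 other [-21.1 -14.5  -8.5] y -4.9
z -15 19 other [-13.6  -8.5  -2.9] y -4.7
z -5 6 other [-38.9  -7.5  -5.5] y -1.6
z 5 18 other [-10.6  -4.7  16. ] y 10.5
z 15 26 other [-11.9  -4.2  20.7] y 10.9
z 25 15 other [-11.7  -7.   15.1] y 10.5
z 35 8 other [-10.8  -6.4   4.2] y 11.3
30.85 [ 80.9  48.9 164.3] 0.0251 [ 0.8  0.2 -0.9] [ 0.2  -0.53  0.08]
```

{"name": "drive_tool", "arguments": {"commands": [[[1,0.0073,0,-0.004,0],[1,0.0075,0,-0.0034,0],[1,0.0079,0,-0.0027,0],[1,0.008,0,-0.002,0],[1,0.004,0,-0.0005,0],[1,0,0,0,0]]]}}

```text
clock: 31.45
tool_pos: [0.5584, -0.1982, 0.177]
orientation: [-180.0, 0.0, -164.8]
contact_force: [1.1, 0.4, -1.6]
width: 0.0229
```

```bash
python3 -c "
from h import *
probe('s20')"
```

```text
z -75 10 other [-4.4 -1.6  1. ] y -5.8
z -65 11 other [-3.6 -0.5  4.7] y -4.5
z -55 13 other [-3.3  1.5  5.6] y -5.4
z -45 19 other [-2.1  1.8  7.2] y -4.8
z -35 14 other [-0.6  3.2  8.2] y -6.0
z -25 20 other [ 0.7  4.7 10.7] y -4.5
z -15 10 other [ 2.7  6.7 12.1] y -5.5
z 5 13 other [-3.9 15.7 22.2] y -10.6
z 15 15 other [-3.  15.7 22.3] y -12.2
z 25 7 other [-1.  14.4 22.7] y -12.1
31.5 [ 45.9  49.  176.8] 0.0231 [ 0.7  0.9 -1.3] [ 0.26 -0.59 -0.01]
```

Tilt is down to 0.14 rad but the head is starting to creep towards the pad edge (width 23 mm), so I stop pushing here and carry it gently.

{"name": "drive_tool", "arguments": {"commands": [[[1,-0.001,0,0,0],[1,-0.003,0,-0.001,0],[1,-0.005,0,-0.002,0],[1,-0.007,0,-0.004,0],[1,-0.008,0,-0.005,0],[1,-0.008,0,-0.005,0],[1,-0.008,0,-0.005,0],[1,-0.008,0,-0.004,0],[1,-0.008,0.001,-0.003,0],[1,-0.006,0.004,-0.001,0],[1,-0.003,0.007,0,0],[1,-0.002,0.01,0,0]]]}}

```text
clock: 32.7
tool_pos: [0.6178, -0.1586, 0.2061]
orientation: [180.0, -0.0, -164.9]
contact_force: [-0.2, 0.4, -1.8]
width: 0.023
```

{"name": "drive_tool", "arguments": {"commands": [[[1,-0.002,0.012,0,0],[1,-0.002,0.014,0,0],[1,-0.002,0.015,0,0],[1,-0.002,0.015,0,0],[1,-0.002,0.015,0,0],[1,-0.002,0.015,0,0],[1,-0.002,0.015,0,0],[1,-0.002,0.015,0,0],[1,-0.002,0.015,0,0],[1,-0.002,0.015,0,0],[1,-0.002,0.015,0,0],[1,-0.002,0.015,0,0]]]}}

```text
clock: 33.9
tool_pos: [0.5949, 0.0182, 0.2066]
orientation: [180.0, 0.0, -164.8]
contact_force: [0.8, 0.6, -1.2]
width: 0.0227
```

{"name": "drive_tool", "arguments": {"commands": [[[1,-0.002,0.015,0,0],[1,-0.002,0.015,0,0],[1,-0.002,0.015,0,0],[1,-0.002,0.015,0,0],[1,-0.002,0.015,0,0],[1,-0.002,0.015,0,0],[1,-0.002,0.015,0,0],[1,-0.002,0.015,0,0],[1,-0.002,0.013,0,0],[1,-0.001,0.01,0,0],[1,0,0.006,0,0],[1,0,0.003,0,0]]]}}

```text
clock: 35.1
tool_pos: [0.5734, 0.1691, 0.2065]
orientation: [-180.0, -0.0, -164.8]
contact_force: [-0.6, -0.5, -2.5]
width: 0.0229
```

```bash
python3 -c "
from h import *
s=robot.observe();t=todock(s['tool_pos']);print(s['clock'],s['width'],t,np.array([168,430.8])-t[:2],s['contact_force'])"
```

```text
35.1 0.022892149455512982 [155.99172048 399.59966389 206.52935514] [12.00827952 31.20033611] [-0.57341798 -0.46069523 -2.54728717]
```

{"name": "drive_tool", "arguments": {"commands": [[[1,-0.001,0.003,0,0],[1,-0.003,0.007,0,0],[1,-0.003,0.008,0,0],[1,-0.003,0.007,0,0],[1,-0.002,0.004,0,0],[1,0,0.002,0,0],[1,0,0,0,0],[1,0,0,0,0],[1,0,0,0,0]]]}}

```text
clock: 36.0
tool_pos: [0.577, 0.2014, 0.2067]
orientation: [180.0, 0.0, -164.8]
contact_force: [0.8, -1.0, -2.7]
width: 0.023
```

Run:
```python
from h import *
probe('s21')
for k in ('s21',):
    Q=cloud('side',np.load(f'pics/{k}.npy') if 0 else robot.grab_frame('side')[1])
t=robot.observe()['tool_pos'];q=Q-t
m=(np.hypot(q[...,0],q[...,1])<.03)&(q[...,2]>-.1)&(q[...,2]<-.01);R=Q[m]
hi=R[R[:,2]>t[2]-.03].mean(0);lo=R[R[:,2]<R[:,2].min()+.02].mean(0);d=hi-lo
print('lowest z',R[:,2].min(),'tip~',lo,'tilt',np.arctan2(np.hypot(d[0],d[1]),d[2]), 'lin',[np.polyfit(R[:,2],R[:,i],1)[0] for i in(0,1)])
armfit('s22')
im,_=snap('side','s23')
cv2.imwrite('pics/c23.png',np.clip(np.hstack([cv2.resize(im[100:340,240:420,::-1],(450,600),interpolation=2),]) *1.6,0,255).astype(np.uint8))
# dish check
D=cloud('top',snap('top','t23')[1]);z=D[...,2];v,u=np.mgrid[0:480,0:640]
mm=(z>.036)&(z<.055)&(u>210)&(u<275)&(v>232)&(v<292);print('dish pts',mm.sum(),cv2.minEnclosingCircle(D[mm][:,:2].astype(np.float32)) if mm.sum() else 0)
```

```text
z -75 10 other [-17.9 -13.3  -7.5] y -5.1
z -65 11 other [-14.6 -11.2  -5.3] y -6.0
z -55 11 other [-12.9  -7.8  -3. ] y -6.0
z -45 10 other [-9.7 -5.9 -0.6] y -5.7
z -35 13 other [-6.2 -2.5  5.2] y -4.1
z -25 13 other [-3.6 -0.   6.4] y -6.7
z -15 12 other [0.7 5.2 9.3] y -5.2
z -5 5 other [ 7.3 11.4 18.6] y -9.1
z 5 20 other [-11.6  -0.6  23.5] y -8.7
z 15 22 other [-12.   -6.2  25.3] y -8.3
z 25 22 other [-11.3  16.6  29.3] y -11.4
z 35 5 other [-11.5  -7.4  18.5] y 8.4
36.05 [168.  429.9 206.7] 0.023 [-0.4 -0.  -1.5] [0.05 0.02 0.02]
lowest z 0.13179904634837614 tip~ [0.56734077 0.19426436 0.14191838] tilt 0.286619938790018 lin [np.float64(0.28626021465382157), np.float64(0.06763198544934165)]
174 33 [57. 63. 75.]
182 30 [67. 72. 78.]
190 32 [75. 81. 89.]
198 25 [ 83.  90. 100.]
206 34 [ 91.  98. 108.]
214 30 [102. 108. 116.]
222 17 [108. 113. 123.]
230 21 [108. 112. 121.]
theta 2.328206074188822
36.15 [168.01157801 429.89839018 206.68059708] [-0.2545432  -0.08275375 -1.5994277 ] 0.022760735724327668
dish pts 178 ((0.5748674869537354, 0.2016676366329193), 0.05959305912256241)
```

View pics/c23.png

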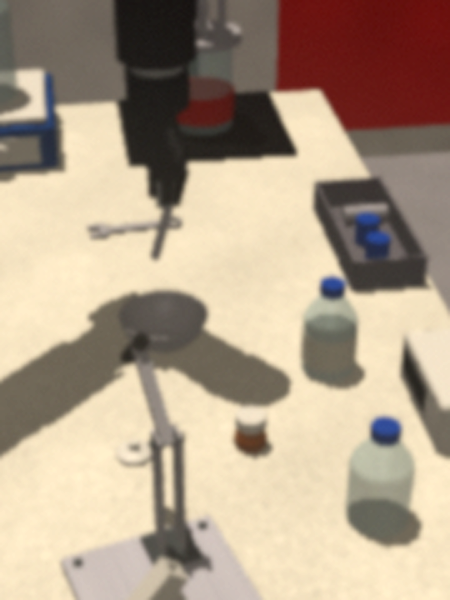

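Tilt has sprung back to about 0.29 rad once off the post: shaft (167,205)–(155,255) leans visibly. That's outside the 0.22 limit, so I'll return to the post and push past vertical; the grasp is deeper this time. Clamp and dish are fine.

{"name": "drive_tool", "arguments": {"commands": [[[1,0.001,-0.005,0,0],[1,0.002,-0.012,0,0],[1,0.003,-0.018,0,0],[1,0.003,-0.022,0,0],[1,0.003,-0.022,0,0],[1,0.003,-0.022,0,0],[1,0.003,-0.022,0,0],[1,0.003,-0.022,0,0],[1,0.003,-0.022,0,0],[1,0.003,-0.022,0,0],[1,0.003,-0.022,0,0],[1,0.003,-0.022,0,0]]]}}

```text
clock: 37.45
tool_pos: [0.6058, -0.0343, 0.2067]
orientation: [-180.0, 0.0, -164.9]
contact_force: [0.2, 0.3, -1.2]
width: 0.023
```

{"name": "drive_tool", "arguments": {"commands": [[[1,0.003,-0.022,0,0],[1,0.003,-0.022,0,0],[1,0.003,-0.022,0,0],[1,0.003,-0.022,0,0],[1,0.003,-0.022,0,0],[1,0.004,-0.018,0,0],[1,0.006,-0.012,0,0],[1,0.008,-0.006,0,0],[1,0.01,0,0,0],[1,0.008,0,0,0],[1,0.005,0,0,0],[1,0,0,0,0]]]}}

```text
clock: 38.65
tool_pos: [0.5897, -0.187, 0.2072]
orientation: [-180.0, 0.0, -164.8]
contact_force: [0.3, 0.5, -1.4]
width: 0.0231
```

```bash
python3 -c "
from h import *
probe('s24')"
```

```text
z -75 13 other [-18.2 -15.4  -9.1] y -4.5
z -65 18 other [-15.6 -11.   -6.1] y -5.4
z -55 15 other [-13.2  -8.6  -3.2] y -5.3
z -45 21 other [-9.9 -5.4  2. ] y -4.9
z -35 16 other [-7.  -3.7  2.7] y -5.4
z -25 19 other [-2.8  1.   6.7] y -4.6
z -15 12 other [-0.9  4.1  9. ] y -5.8
z -5 5 other [-2.  15.6 17.4] y -9.7
z 5 25 other [-12.3  -3.9  21.6] y 9.1
z 15 29 other [-12.1  -4.1  23.6] y -9.7
z 25 29 other [-12.1  -6.4  23.8] y 10.7
z 35 9 other [-11.9 -10.1  10.1] y 11.7
38.7 [ 79.1  51.5 207.1] 0.0229 [ 0.5 -0.5 -1.9] [ 0.02 -0.    0.  ]
```

{"name": "drive_tool", "arguments": {"commands": [[[1,0.008,0,0,0],[1,0.008,0,0,0],[1,0.005,0,0,0],[1,0.004,0,0,0],[1,0.004,0,0,0],[1,0.004,0,0,0],[1,0.004,0,0,0],[1,0,0,0,0]]]}}

```text
clock: 39.5
tool_pos: [0.5547, -0.1972, 0.207]
orientation: [-180.0, 0.1, -164.8]
contact_force: [1.4, 0.7, -1.2]
width: 0.0226
```

```bash
python3 -c "
from h import *
probe('s25')"
```

```text
z -75 8 other [-0.4  2.6  6.7] y -7.0
z -65 11 other [-0.8  1.8  6.5] y -5.4
z -55 14 other [0.4 3.3 9.9] y -5.6
z -45 19 other [-0.6  2.9  9.2] y -5.4
z -35 16 other [ 2.   6.  12.6] y -5.1
z -25 19 other [ 3.8  5.9 12.5] y -5.2
z -15 14 other [ 5.   8.7 16.1] y -6.3
z 5 11 other [14.  17.  24.9] y -13.7
z 15 15 other [14.5 17.9 24.2] y -12.7
z 25 5 other [ 8.6 17.9 26.2] y -12.1
39.55 [ 42.3  50.9 206.9] 0.0226 [ 1.4  0.  -0.8] [ 0.22 -0.71 -0.01]
```

{"name": "drive_tool", "arguments": {"commands": [[[1,0.002,0,0,0],[1,0.002,0,0,0],[1,0.002,0,0,0],[1,0,0,0,0]]]}}

```text
clock: 39.95
tool_pos: [0.5483, -0.1987, 0.2065]
orientation: [180.0, -0.0, -164.8]
contact_force: [1.9, 0.4, -1.3]
width: 0.0208
```

{"name": "drive_tool", "arguments": {"commands": [[[1,-0.003,0,0,0],[1,-0.006,0,0,0],[1,-0.008,0,0,0],[1,-0.01,0,0,0],[1,-0.01,0,0,0],[1,-0.005,0,0,0],[1,0,0,0,0]]]}}

```text
clock: 40.65
tool_pos: [0.5901, -0.1873, 0.2061]
orientation: [180.0, -0.0, -164.8]
contact_force: [0.5, 0.0, -1.9]
width: 0.02
```

```bash
python3 -c "
from h import *
probe('s26')"
```

```text
z -75 15 other [-2.2  1.   5.8] y -5.7
z -65 15 other [-0.6  3.8  7.8] y -6.3
z -55 16 other [ 0.7  4.3 11.5] y -6.3
z -45 21 other [-37.2   4.4  11.5] y -3.9
z -35 15 other [ 3.7  6.8 13.2] y -5.8
z -25 18 other [ 5.7  7.9 16.2] y -4.6
z -15 14 other [ 8.4 10.9 15.6] y -6.2
z -5 10 other [-1.6 15.  22.8] y -11.9
z 5 27 other [-10.7  -3.4  24.2] y -9.8
z 15 33 other [-11.1  -5.1  24.6] y -11.5
z 25 26 other [-11.4  -5.8  24.5] y 7.2
z 35 10 other [-10.8  -6.9   9.8] y 9.6
40.7 [ 78.4  51.2 206.2] 0.0202 [ 0.3 -0.5 -0.9] [-0.02  0.04  0.04]
```

Off the post, tilt is now about 0.15–0.17 rad, so it holds inside the limit. I'll carry it to the dish without more pushing.

{"name": "drive_tool", "arguments": {"commands": [[[1,-0.002,0,0,0],[1,-0.005,0.002,0,0],[1,-0.007,0.005,0,0],[1,-0.007,0.009,0,0],[1,-0.006,0.013,0,0],[1,-0.005,0.016,0,0],[1,-0.004,0.018,0,0],[1,-0.003,0.018,0,0],[1,-0.003,0.018,0,0],[1,-0.003,0.018,0,0],[1,-0.003,0.018,0,0],[1,-0.003,0.018,0,0]]]}}

```text
clock: 41.9
tool_pos: [0.5981, -0.0246, 0.2067]
orientation: [180.0, 0.0, -164.8]
contact_force: [0.1, 0.3, -1.3]
width: 0.0205
```

{"name": "drive_tool", "arguments": {"commands": [[[1,-0.003,0.018,0,0],[1,-0.003,0.018,0,0],[1,-0.003,0.018,0,0],[1,-0.003,0.018,0,0],[1,-0.003,0.018,0,0],[1,-0.003,0.018,0,0],[1,-0.003,0.018,0,0],[1,-0.003,0.018,0,0],[1,-0.003,0.018,0,0],[1,-0.002,0.016,0,0],[1,-0.002,0.013,0,0],[1,-0.001,0.01,0,0]]]}}

```text
clock: 43.1
tool_pos: [0.5767, 0.177, 0.2065]
orientation: [-180.0, -0.0, -164.8]
contact_force: [0.4, -0.1, -1.8]
width: 0.0205
```

```bash
python3 -c "
from h import *
s=robot.observe();t=todock(s['tool_pos']);print(s['clock'],s['width'],t,np.array([164.5,430.8])-t[:2],s['contact_force'])"
```

```text
43.1 0.020466409320069205 [161.20618876 406.33750823 206.54310037] [ 3.29381124 24.46249177] [ 0.37172573 -0.1122028  -1.76786537]
```

{"name": "drive_tool", "arguments": {"commands": [[[1,-0.001,0.007,0,0],[1,-0.001,0.006,0,0],[1,-0.001,0.005,0,0],[1,0,0.003,0,0],[1,0,0.002,0,0],[1,0,0,0,0],[1,0,0,0,0],[1,0,0,0,0],[1,0,0,0,0],[1,0,0,0,0]]]}}

```text
clock: 44.1
tool_pos: [0.5738, 0.1986, 0.2066]
orientation: [-180.0, 0.0, -164.8]
contact_force: [-0.5, -0.0, -1.6]
width: 0.0206
```

```bash
cat >> h.py <<'E'
def tilt(n=4):
    for i in range(n):
        Q=cloud('side',robot.grab_frame('side')[1]);s=robot.observe();t=s['tool_pos'];q=(todock(Q)-todock(t))
        m=(q[...,0]>-30)&(q[...,0]<30)&(abs(q[...,1])<20)&(q[...,2]>-110)&(q[...,2]<-12);R=q[m]
        a=np.array([np.median(R[abs(R[:,2]-z)<6],0) for z in range(-72,-14,8)])
        print(s['clock'],'lowest',R[:,2].min()+t[2]*1e3,'slope x,y',[round(np.polyfit(a[:,2],a[:,k],1)[0],3) for k in(0,1)],'x at tip',np.polyval(np.polyfit(a[:,2],a[:,0],1),-78),round(s['width'],4))
E
python3 -c "
from h import *
s=robot.observe();print(todock(s['tool_pos']));tilt(5)"
```

```text
[164.03042279 427.92716318 206.61616436]
44.15 lowest 128.72580726710237 slope x,y [np.float64(0.176), np.float64(0.021)] x at tip -0.8356817427750531 0.0206
44.2 lowest 129.96877565372301 slope x,y [np.float64(0.127), np.float64(-0.013)] x at tip -0.137259340155385 0.0208
44.25 lowest 129.06348638515863 slope x,y [np.float64(0.159), np.float64(-0.032)] x at tip -0.2633745792332789 0.0202
44.3 lowest 127.71438503155319 slope x,y [np.float64(0.176), np.float64(0.024)] x at tip -1.3723146768188865 0.0203
44.35 lowest 128.82594534217617 slope x,y [np.float64(0.15), np.float64(-0.016)] x at tip -0.08513929926246178 0.021
```

```bash
python3 -c "
from h import *
armfit('s30'); print(robot.finish_job())"
```

```text
174 32 [58. 63. 72.]
182 28 [66. 73. 81.]
190 30 [74. 80. 86.]
198 32 [83. 90. 97.]
206 32 [ 92. 100. 105.]
214 27 [102. 108. 116.]
222 20 [108. 113. 122.]
230 19 [106. 111. 120.]
theta 2.3208408049896967
44.4 [164.04002861 428.0673552  206.59909671] [ 0.36994135  0.15502292 -1.99784649] 0.020085525409743427
the job is handed in; nothing more can be done
None
```

I opened the clamp, drew the electrode out of its well, and handed the job in at 44.4 s with it held still over the dish. It is close to upright, not perfectly so.

**Run:**
- **Clamp:** my pinch on the grip slipped shut partway, so I dragged the arm over centre with the closed fingers resting on it. It then fell open to its stop.
- **Electrode:** it came out along its slope. I turned it upright by pushing its tip against the clamp post, and **dropped it once** while doing that. It landed on the plate edge and bench. I picked it up from there, turned it again, had to return to the post for one more push, and carried it to the dish.

**Last checks:**

| Check | Measured | Limit |
|---|---|---|
| Tilt from vertical | about 0.16 rad (five readings, 0.13–0.18) | 0.22 |
| Tip height above bench | about 128 mm, roughly 83 mm over the rim | 80 mm |
| Tip distance from dish centre | about 3–4 mm | 40 mm |
| Clamp angle | about 2.32 rad, still | 2.2 |
| Dish shift (measured at 36 s) | under 1 mm | 30 mm |

No bystander looked moved in the later pictures; I did not measure them again at the end.

**What failed or disagreed:**
- **Fingertips:** the camera put the shut fingertips about 5 mm behind the reported TCP, not 19 mm ahead. This probably caused the shallow first grasps.
- **Grip:** the head sits off-centre in the pads (opening reads about 20.5 mm on a 26 mm head), though it stayed steady through the carry.
- **Tilt:** it springs back when the electrode leaves the post. The first time over the dish it measured 0.29 rad, which is why I went back.

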